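# Weigh a closed canister on the baker's scale

## Robot

A 6-joint arm with a two-finger parallel gripper is mounted at the origin on the work surface. World frame = base frame: x ahead of the robot, y to its left, z up, the work surface at z = 0. Lengths are in mm, angles in rad, forces in N, time in s.
With the tool pointing down it reaches from about 350 to 875 mm from the base axis. Payload 4.2 kg.
Tool frame: the origin (TCP) lies at the very end of the fingers, on their centre line; the grasp point (between the pads) lies 19 mm behind it (arm.grasp_offset is the distance from the TCP to the grasp point, in mm); z points along the fingers, y is the direction in which the jaws open and shut (so a half turn about z gives the same grasp; the last joint's range is limited). The gripper opens to 85 mm and grips with 20 to 120 N. Pads are 22 mm wide; open, the fingers measure 114 mm over their backs; the gripper's body (76 mm by 85 mm) begins 54 mm behind the grasp point. The pads swing forward as they close: fully open they stand 13 mm farther back than shut.
Start: joints at [-0.856, 0.385, 0.008, 0, -1.194, -0.259], TCP at [275.124, -561.165, 231.312] pointing down, gripper open.
Joint ranges: [-3.14, 3.14], [-1.21, 2.06], [-1.07, 1.41], [-3.16, 2.05], [-2.99, -0.16], [-3.1, 3.1]. Speed limits (rad/s): [2.79, 2.79, 3.14, 3.14, 3.14, 3.14].

## Interface

Orientations are given as a unit quaternion [x, y, z, w].
In Python, from bench import arm gives the robot as it stands.
- The arm moves only by the tool arm_command, never from a script. Its argument "commands" is one flat list of numbers, 4 for each row, row after row: the shift along the tool's x, y, z in m, then the turn about the tool's z in degrees. In form: [tx, ty, tz, roll, tx, ty, tz, roll, ...]. A call has exactly 5 rows; each row shifts and turns the pose as measured when the row begins, along the tool's axes as they then stand; what a row does not reach is not made up. A row lasts 1/10 s, in which the tool goes at most 50 mm and 8.59 degrees, less where a joint would pass 70% of its speed; a pose out of reach is approached as far as the arm can. A call with a gripper value outside its range is refused whole. "jaw" is the opening, from 0 (shut) to 1 (fully open), set as the call begins (left out, the last holds). The fingers move at their own pace and stop on an object; the grip force is fixed at half the most. Time passes only in rows, so rows that do not move let the fingers close, or fill a call up. It gives the time, the measured TCP pose, the force and the opening at its end, in the units of the state.
- arm.read_state(): the state, without advancing time (a new reading comes with each control period).
- arm.get_image(name): name is "scene" or "top" or "wrist"; returns the picture (400x640x3 uint8, red, green, blue); there is no depth.
- arm.camera_info(name): a dict with "camera_matrix" (3x3 intrinsics, pixels), "world_from_camera" (4x4, takes a point from camera to world coordinates). Camera axes: x right, y down, z forward; pixel columns grow to the right and rows downward; lengths in mm; the calibration is good to about 2 mm. A picture is of the moment at which its call begins: read the wrist's pose just before it. camera_info takes no time and is no camera call; for the wrist camera it gives the pose at the moment of the call.
- arm.job_done(): hands the job in, once; it reports no verdict.
Trained networks look in the newest picture that a camera, given by its name, has taken for a name from the list of things; names that differ only in an ending like _2 or _b are one class to them, and where a whole thing is asked for, a point or a joint stands for the part that bears it (a point fixed in the world has none). Each returns a list of dicts, best first, with "confidence" (0 to 1); they miss things now and then, are a little off and sometimes report something else, mostly with a low value. They report only what shows in the picture. A call takes as long as a camera call. They do not tell look-alikes from the thing itself.
- arm.regions_of(camera, target): "mask" (400x640 bool, what is visible of it).
- arm.place_of(camera, target): "centre" ([x, y, z] in mm, in the coordinates of the camera as it stood for that picture, good to about 4 mm: a listed point, or the origin of a listed thing).
The state is a dict: "clock": time; "joints": joint angles; "joint_vel": joint speeds; "joint_efforts": joint torques, N m; "position": TCP position; "ee_rot": TCP orientation; "contact_force": force on the tool from outside, world axes, zero at the start; "wrist_torque": the same for the moment, N m; "gripper_width": finger opening in mm.
Only numpy, scipy, OpenCV 4.12 (cv2) and the standard library are available. Lean on these libraries where they do the work, as an engineer would, in place of code of your own. Each camera call takes 0.05 s, during which the arm holds its last target.

## Task

Weigh the closed canister that stands on the baker's scale: thread both ring weights gently over the post of the empty plate, one on the other, fully down, then move the sliding poise along its rail until the beam floats level and stays so by itself. The scale is delicate: never press hard on its plates or beam, and move the poise with light sideways pushes on its knob, without pinching it. Leave the canister and the cup and the glass jar beside the scale alone.

Things in the scene. Friction and masses are not known exactly. Their poses are not given: they have to be found in the camera images.
- scale: Baker's scale, fixed to the table, turned by up to 0.2 rad. Grey base 110 x 240 x 34 mm; origin under its centre, on the table; z up, y along the beam towards the canister's plate, x away from the robot. Fulcrum 78 mm above the origin. Two round steel plates 160 mm to either side along y are kept horizontal by linkages, so the place of a thing on its plate does not matter. A pointer meets a fixed mark at level.
- beam (a joint): Beam angle, rad: 0 level, positive with the post's plate (y = -160 mm) down; stops at -0.08 and 0.08 (plates 13 mm off level). Starts at -0.08 and, with both rings on, stays there until the poise has moved far enough. Between stops it settles in about 1.5 s, 0.0041 rad per mm of poise travel; any touch, also pushing the poise, disturbs it. Canister 0.53 to 0.70 kg, not known beforehand.
- post_foot (a point): Middle of the top of the empty weight plate (radius 66 mm, 102 mm above the table at level), at the foot of its upright steel post (12 mm diameter, 50 mm tall, the top 8 mm tapered to 5 mm, always vertical). The plate sinks when pressed.
- weight_plate: The empty weight plate with its post; origin on the beam, 24 mm straight below post_foot.
- load_top (a point): Middle of the top of the other plate, radius 66 mm, on which the canister stands.
- poise (a joint): Position of the poise (250 g) along the rail in m, 0 at the canister end to 0.20 at the post end; growing = along the scale's -y. It starts between 0 and 0.02; greater values make the weight side heavier. Balance falls somewhere between 0.045 and 0.175. Sliding takes about 1.5 N and it stays where it is left.
- knob_top (a point): Middle of the top of the poise's upright black knob (18 mm diameter, 45 mm tall, standing on the 30 mm long, 26 mm wide poise block). The rail runs along the scale's y, 100 mm in front of the fulcrum (on the robot's side); with the beam level the knob's top is 139 mm above the table, up to 8 mm more or less as it tilts.
- ring_a: Steel ring weight, lying flat on the table: 50 mm outer diameter, 21 mm thick, with a 15 mm hole through its middle, 0.30 kg. Origin at the centre of its underside, z up.
- ring_b: The second ring weight, the same as the first.
- canister: White ceramic canister with wooden lid, 82 mm across and 114 mm tall over its knob, standing on the plate without post. Origin at the centre of its underside. Not to be touched.
- cup: Cup 72 mm across, 70 mm tall, on the table; bystander. Origin at the centre of its underside.
- spice_jar: Glass jar 48 mm across, 85 mm tall, on the table; bystander. Origin at the centre of its underside.
There are look-alikes about, which are no part of the job. Leave any brown or green look-alike of the ring_b alone.

How it is judged (in metres and radians):
On the way, in this order (a step that is already met when the one before it is completed fails the run):
1. one ring weight is threaded on the post and let go (((horizontal distance between ring_a and post_foot below 0.005 m and z of ring_a in the frame of post_foot below 0.026 m and angle between ring_a's own z axis and vertical below 0.1 rad and contact force between the fingers and ring_a below 0.2 N) or (horizontal distance between ring_b and post_foot below 0.005 m and z of ring_b in the frame of post_foot below 0.026 m and angle between ring_b's own z axis and vertical below 0.1 rad and contact force between the fingers and ring_b below 0.2 N))), for 0.2 s.
2. both ring weights are on the post, fully down, and let go (horizontal distance between each of ring_a, ring_b and post_foot below 0.005 m and z of each of ring_a, ring_b in the frame of post_foot below 0.026 m and angle between each of ring_a, ring_b's own z axis and vertical below 0.1 rad and contact force between the fingers and ring_a below 0.2 N and contact force between the fingers and ring_b below 0.2 N), for 0.2 s.
At the end, for the whole second after the job is handed in: The beam floats at rest within 0.025 rad of level (4 mm at the plates); both rings lie flat on the post, one on the other (within 5 mm of the post's axis, the upper one's underside less than 26 mm above the plate), released; the canister stands upright on its plate (all of step 2 and value of joint beam between -0.025 and 0.025 rad and velocity of joint beam between -0.02 and 0.02 rad/s and horizontal distance between canister and load_top below 0.03 m and z of canister in the frame of load_top below 0.006 m and angle between canister's own z axis and vertical below 0.1 rad and linear speed of each of ring_a, ring_b below 0.01 m/s); the robot touches nothing.
It fails at once if the weight plate (with its post) is pressed with more than 20 N (contact force between weight_plate and anything else above 20 N).
It fails at once if the robot presses on any part of the scale, or pinches the poise, with more than 15 N (contact force between any of the fingers, the arm and scale above 15 N).
It fails at once if the canister is touched (contact force between any of the fingers, the arm and canister above 1 N).
It fails at once if the cup or spice jar is moved more than 20 mm (distance of any of cup, spice_jar from where it was at the start of the episode above 0.02 m).
It also fails if it takes over 72 s, if anything falls off the work surface, if the arm or the gripper's body presses on something with over 40 N, if the wrist force passes 120 N, or if a joint passes its speed limit or range.

## Working session

There is one attempt and no reset: what is moved stays moved. The work goes in short steps, Python scripts to look and compute and a tool call to move; the robot and the scene stay as the last step left them, time stands still between calls to the robot, and variables do not carry over. Pictures are saved under pics/ and viewed, and the job is handed in when it is done.

Besides the shell and the picture viewer there is one more tool, called by a JSON object that holds its "name" and its "arguments". arm_command: Moves the arm, as the interface text tells. Its arguments: {"type":"object","properties":{"commands":{"type":"array"},"jaw":{"type":"number"}},"required":["commands"]}

```bash
ls; mkdir -p pics
python3 - <<'E'
from bench import arm
import cv2
s=arm.read_state();print(s)
for n in ["scene","top","wrist"]:
    im=arm.get_image(n);cv2.imwrite(f"pics/{n}0.png",im[:,:,::-1])
    i=arm.camera_info(n);print(n,i["camera_matrix"],i["world_from_camera"])
E
```

```text
pics
{'clock': 0.0, 'joints': array([-8.56391419e-01,  3.85526028e-01,  6.60063163e-03, -4.98365682e-04,
       -1.19400178e+00, -2.58588075e-01]), 'joint_vel': array([ 4.12967932e-05,  9.82283863e-04,  6.70063754e-05,  8.71181631e-04,
        1.73403528e-03, -4.35928938e-04]), 'joint_efforts': array([ 6.79536879e-05, -3.92289448e+01,  1.88398075e+01,  4.18609858e+00,
       -4.74452216e-03, -1.06429511e-05]), 'position': array([ 274.86593443, -560.64805467,  230.23025191]), 'ee_rot': array([-2.25850832e-01,  9.74161287e-01,  1.05009171e-03, -2.93386437e-04]), 'contact_force': array([ 0.63286947, -0.16309154, -0.10850274]), 'wrist_torque': array([-0.01117931, -0.01522261,  0.01556252]), 'gripper_width': 85.903477906514}
scene [[509.32383544   0.         316.63332987]
 [  0.         509.32383544 193.65997332]
 [  0.           0.           1.        ]] [[ 1.89491541e-01  7.84950720e-01 -5.89868903e-01  1.35030823e+03]
 [ 9.81807763e-01 -1.58879420e-01  1.03975222e-01 -2.10442403e+02]
 [-1.21026038e-02 -5.98840293e-01 -8.00777017e-01  1.21829684e+03]
 [ 0.00000000e+00  0.00000000e+00  0.00000000e+00  1.00000000e+00]]
top [[392.43128827   0.         321.62746325]
 [  0.         392.43128827 197.37766968]
 [  0.           0.           1.        ]] [[ 1.96251610e-02 -9.95400832e-01  9.37658601e-02  4.44956730e+02]
 [-9.99773765e-01 -1.87686527e-02  1.00077851e-02 -3.86278652e+01]
 [-8.20189877e-03 -9.39410514e-02 -9.95543976e-01  1.18831412e+03]
 [ 0.00000000e+00  0.00000000e+00  0.00000000e+00  1.00000000e+00]]
wrist [[300.86954464   0.         320.00127251]
 [  0.         300.86954464 198.32698926]
 [  0.           0.           1.        ]] [[-4.41141817e-01  8.52639621e-01  2.79999239e-01  2.02819188e+02]
 [ 8.97435449e-01  4.18468758e-01  1.39619169e-01 -5.95937283e+02]
 [ 1.87390164e-03  3.12873097e-01 -9.49793090e-01  3.72979015e+02]
 [ 0.00000000e+00  0.00000000e+00  0.00000000e+00  1.00000000e+00]]
```

View pics/scene0.png

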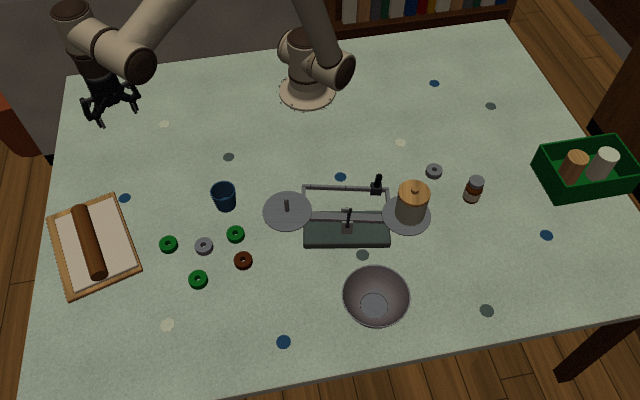

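View pics/top0.png

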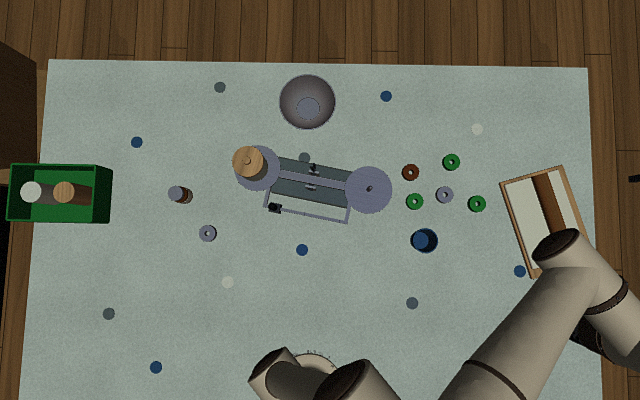

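View pics/wrist0.png

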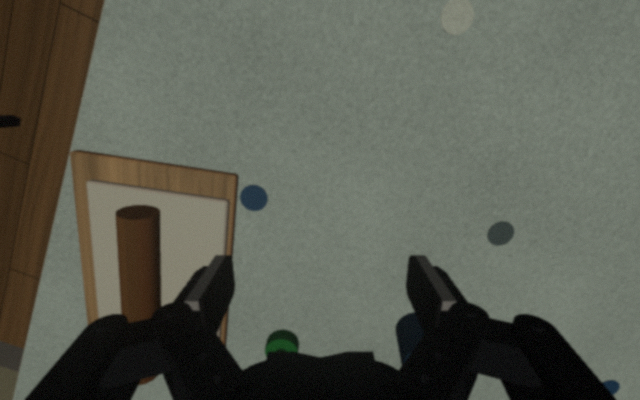

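Candidates for a ring, by top-image pixel: grey (207,233), grey (444,195), brown (410,172), green (451,161), (414,201) and (477,203). Only the two grey steel ones fit the description. I'll check them in a crop and measure them.

```bash
cat > h.py <<'E'
from bench import arm
import numpy as np, cv2
def ray(cam,px,z,info=None):
    i=info or arm.camera_info(cam);K=np.array(i["camera_matrix"]);T=np.array(i["world_from_camera"])
    d=T[:3,:3]@np.linalg.solve(K,[px[0],px[1],1.]);o=T[:3,3]
    return o+d*(z-o[2])/d[2]
def towld(cam,c,info=None):
    T=np.array((info or arm.camera_info(cam))["world_from_camera"]);return T[:3,:3]@np.array(c)+T[:3,3]
def proj(cam,p,info=None):
    i=info or arm.camera_info(cam);T=np.linalg.inv(np.array(i["world_from_camera"]));q=np.array(i["camera_matrix"])@(T[:3,:3]@np.array(p)+T[:3,3]);return q[:2]/q[2]
E
python3 - <<'E'
from h import *
np.set_printoptions(precision=1,suppress=True)
t=cv2.imread("pics/top0.png");s=cv2.imread("pics/scene0.png")
cr=lambda im,x,y,r=20:cv2.resize(im[y-r:y+r,x-r:x+r],(300,300),interpolation=cv2.INTER_CUBIC)
a=np.hstack([cr(t,207,233),cr(t,444,195)]);cv2.imwrite("pics/crop.png",a)
cv2.imwrite("pics/crop2.png",cv2.resize(t[130:240,220:400],None,fx=4.4,fy=4.4,interpolation=cv2.INTER_CUBIC))
cv2.imwrite("pics/crop3.png",cv2.resize(s[160:260,250:450],None,fx=4,fy=4,interpolation=cv2.INTER_CUBIC))
for cam in ["top","scene"]:
  for n in ["ring_a","post_foot","knob_top","scale","load_top","weight_plate","canister","cup","spice_jar"]:
    for r in arm.place_of(cam,n)[:7]: 
      p=towld(cam,r["centre"]);print(cam,n,round(r["confidence"],2),p,proj(cam,p))
E
```

```text
top ring_a 0.74 [441.3 312.8  -1.5] [208.7 233.3]
top ring_a 0.71 [ 555.6 -304.1   -2.1] [412.9 199.6]
top ring_a 0.53 [ 541.5 -489.8    5.2] [475.2 205.2]
top ring_a 0.47 [ 673.  -414.3   -3.2] [448.7 162.2]
top ring_a 0.46 [ 638.9 -292.3    0.8] [409.2 172.3]
top post_foot 0.94 [ 572.4 -153.3  115.7] [367.4 188.7]
top knob_top 0.57 [518.9 107.2 131. ] [271.4 205.9]
top scale 0.7 [600.1   3.4   0.7] [312.1 183.1]
top load_top 0.92 [631.3 152.   95.1] [258.6 166.8]
top weight_plate 0.57 [ 574.8 -157.5   92.7] [368.1 188.8]
top canister 0.88 [625.5 168.6  91.8] [252.9 168.9]
top cup 0.71 [ 427.8 -320.1    0.8] [418.5 242. ]
top spice_jar 0.82 [554.7 385.2   1.2] [186.6 195.5]
scene ring_a 0.77 [444.4 311.4  -2.6] [432.2 173.2]
scene ring_a 0.75 [ 643.  -288.3   -4.3] [244.8 263.1]
scene ring_a 0.71 [ 673.2 -413.3   -2.1] [199.1 280.7]
scene ring_a 0.66 [ 574.7 -396.5   -3.3] [203.4 248.4]
scene ring_a 0.64 [ 551.6 -488.9   -3.2] [169.6 247. ]
scene post_foot 0.7 [ 571.3 -154.6  112.4] [286.7 209.5]
scene knob_top 0.53 [521.5 108.4 127.5] [378.4 176.1]
scene knob_top 0.48 [445.4 313.1  -3.5] [432.8 173.6]
scene scale 0.61 [604.8   5.8  -2.2] [347. 233.]
scene weight_plate 0.81 [ 575.6 -155.4   90.7] [287.1 215.4]
scene canister 0.7 [633.9 167.2  89.5] [409.4 213.6]
scene spice_jar 0.75 [552.9 387.5  -1.5] [468.7 196.9]
```

View pics/crop.png

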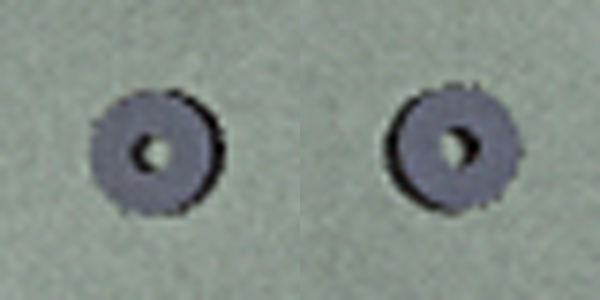

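View pics/crop2.png

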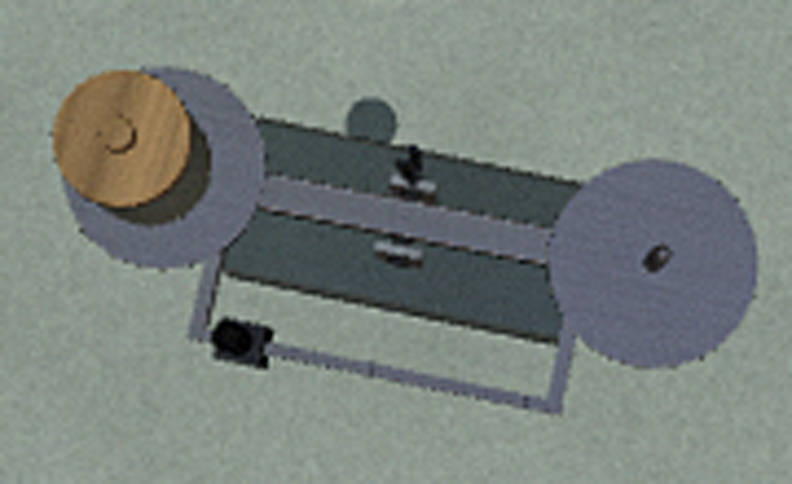

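View pics/crop3.png

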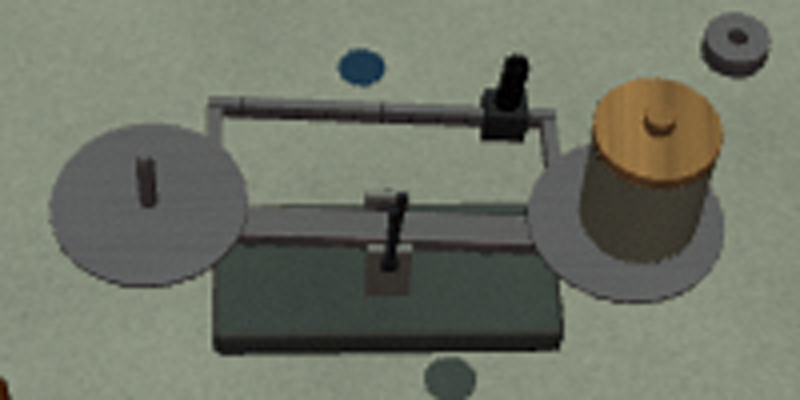

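Run:
```python
from h import *
np.set_printoptions(precision=1,suppress=True)
print("ringL",ray("top",(207.2,232.8),21),"ringR",ray("top",(444.9,194.2),21))
print("plate",ray("top",(368,189.6),115),"knob",ray("top",(273.4,206.4),131))
# plate by mask ellipse centre & ring by blob
s=cv2.imread("pics/scene0.png")
# scene pixels
for n,p,z in [("ringL",(250+737/4-.4,160+37/4-.4),21),("plate",(250+148/4-.4,160+204/4-.4),115),("posttop",(250+146/4-.4,160+159/4-.4),165),("knob",(250+515/4-.4,160+60/4-.4),131)]:
    print(n,ray("scene",p,z))
t=cv2.imread("pics/scene0.png")
cv2.imwrite("pics/crop4.png",cv2.resize(t[225:265,184:224],(400,400),interpolation=cv2.INTER_CUBIC))
for cam in ["top","scene"]:
  for n in ["ring_b","weight_plate"]:
    for r in arm.regions_of(cam,n)[:7]:
      m=r["mask"];c=np.argwhere(m).mean(0)[::-1];print(cam,n,round(r["confidence"],2),c,m.sum())
s=arm.read_state();print(s["clock"])
```

```text
ringL [442.9 310.8  21. ] ringR [ 571.3 -394.3   21. ]
plate [ 569.9 -154.9  115. ] knob [517.6 101.9 131. ]
ringL [446.6 311.6  21. ]
plate [ 576.7 -155.5  115. ]
posttop [ 576.8 -153.9  165. ]
knob [518.9 108.7 131. ]
top ring_b 0.79 [409.9 172.2] 230
top ring_b 0.73 [443.6 194.8] 235
top ring_b 0.72 [207.  232.7] 211
top ring_b 0.67 [476.5 203.7] 217
top ring_b 0.65 [413.9 201.4] 209
top ring_b 0.54 [450.5 162.4] 262
top weight_plate 0.9 [367.7 189.5] 1709
scene ring_b 0.82 [168.4 244. ] 272
scene ring_b 0.74 [203.1 245.9] 310
scene ring_b 0.72 [242.7 260.2] 296
scene ring_b 0.63 [235.2 234. ] 266
scene ring_b 0.55 [197.7 279.2] 308
scene weight_plate 0.59 [286.8 210.9] 1640
scene weight_plate 0.41 [338.5 218.8] 6283
scene weight_plate 0.36 [401.9 220.1] 746
1.25
```

View pics/crop4.png

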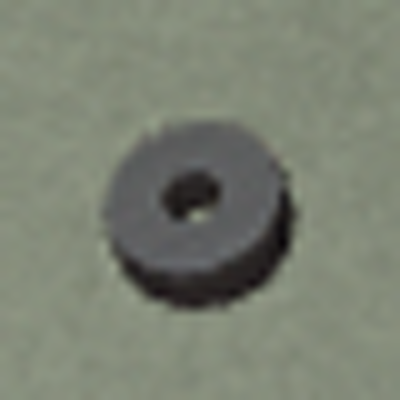

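The two grey rings are steel discs with a 15 mm hole, so they are the right ones. I'll start with the one at about (573,-395), near the look-alikes.

{"name": "arm_command", "arguments": {"commands": [-0.048,0.002,0.015,0,-0.048,0.002,0.015,0,-0.048,0.002,0.015,0,-0.048,0.002,0.015,0,-0.048,0.002,0.015,0], "jaw": 1}}

```text
clock: 1.75
position: [485.9, -451.1, 159.3]
ee_rot: [-0.22, 0.975, -0.004, 0.002]
contact_force: [-0.1, -1.0, 0.4]
gripper_width: 85.7
```

```bash
cat >> h.py <<'E'
from scipy.spatial.transform import Rotation as R
np.set_printoptions(precision=2,suppress=True)
def need(t):
    s=arm.read_state();r=R.from_quat(s["ee_rot"]).as_matrix();d=r.T@(np.array(t)-s["position"])
    print("t",round(s["clock"],2),"pos",s["position"],"need tool mm",d,"jawdir deg",np.degrees(np.arctan2(r[1,1],r[0,1])),"tilt",r[:,2],"F",s["contact_force"],"w",s["gripper_width"])
E
python3 -c "
from h import *
need([573,-395,110])"
```

```text
t 1.75 pos [ 485.91 -451.07  159.32] need tool mm [-102.67   13.61   49.34] jawdir deg 115.4598874875439 tilt [ 0.   -0.01 -1.  ] F [-0.09 -1.    0.41] w 85.73784501113312
```

{"name": "arm_command", "arguments": {"commands": [-0.04,0.006,0.018,0,-0.035,0.005,0.016,0,-0.025,0.003,0.014,0,0,0,0,-8,0,0,0,-8]}}

```text
clock: 2.25
position: [579.3, -387.8, 105.2]
ee_rot: [-0.362, 0.932, -0.003, -0.0]
contact_force: [-0.4, -0.4, 1.0]
gripper_width: 85.3
```

```bash
python3 -c "
from h import *
need([573,-395,110])
i=arm.camera_info('wrist');im=arm.get_image('wrist');cv2.imwrite('pics/w1.png',im[:,:,::-1])
s=arm.read_state();print('tcp px',proj('wrist',s['position'],i), 'ring px', proj('wrist',[573,-395,21],i))
for r in arm.place_of('wrist','ring_b')[:5]: print(r['confidence'],towld('wrist',r['centre'],i))
"
```

```text
t 2.25 pos [ 579.31 -387.76  105.2 ] need tool mm [ 9.56 -1.1  -4.76] jawdir deg 132.50263620390405 tilt [ 0.   -0.01 -1.  ] F [-0.36 -0.38  0.98] w 85.29781123328009
tcp px [319.65 256.95] ring px [318.61 193.62]
0.94 [ 637.21 -291.11   -4.45]
0.89 [ 547.64 -489.09   -4.9 ]
0.65 [ 549.41 -303.58   -1.55]
0.63 [ 676.26 -414.09   -0.46]
```

View pics/w1.png

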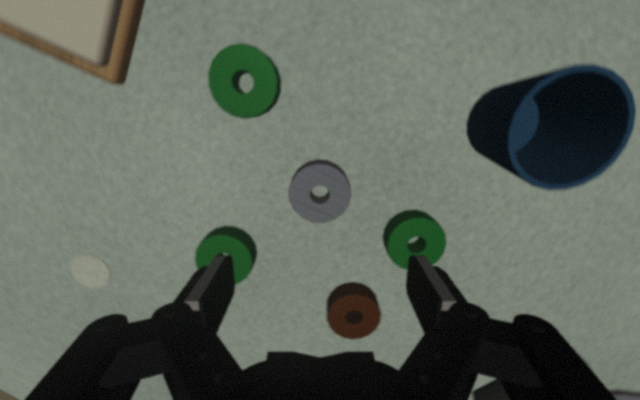

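The wrist view shows the steel ring at (320,191), surrounded by green and brown ones. It's 1-2 px from where I predicted it.

```bash
python3 -c "
from h import *
im=cv2.imread('pics/w1.png').astype(int)[150:235,280:360]
i=arm.camera_info('wrist')
b,g,r=im[...,0],im[...,1],im[...,2]
m=((b-g)>0)&(b>60);y,x=np.nonzero(m);pts=np.c_[x,y].astype(np.float32)
h=cv2.convexHull(pts.astype(np.int32));(cx,cy),ax,a=cv2.fitEllipse(h);print(cx+280,cy+150,ax,m.sum())
p=ray('wrist',(cx+280,cy+150),21,i);print(p)
need([p[0],p[1],60])
"
```

```text
319.22159576416016 192.02017974853516 (57.909828186035156, 58.81147384643555) 1992
[ 571.03 -395.72   21.  ]
t 2.35 pos [ 578.69 -388.05  105.22] need tool mm [10.7  -0.32 45.25] jawdir deg 132.1046055970561 tilt [ 0.   -0.01 -1.  ] F [-0.04 -1.19  0.  ] w 85.58350386968262
```

{"name": "arm_command", "arguments": {"commands": [0.006,0,0.025,0,0.004,0,0.025,0,0,0,0.02,0,0,0,0.01,0,0,0,0,0]}}

```text
clock: 2.85
position: [572.3, -397.7, 25.8]
ee_rot: [-0.351, 0.936, -0.005, 0.002]
contact_force: [0.7, 0.0, 0.3]
gripper_width: 85.4
```

```bash
python3 -c "
from h import *
need([571.5,-395.5,2])"
```

```text
t 2.85 pos [ 572.31 -397.67   25.8 ] need tool mm [-0.83  2.43 23.78] jawdir deg 131.14897469059733 tilt [ 0.01 -0.01 -1.  ] F [0.69 0.   0.33] w 85.36111209504595
```

{"name": "arm_command", "arguments": {"commands": [-0.001,0.002,0.01,0,0,0,0.008,0,0,0,0.004,0,0,0,0,0,0,0,0,0]}}

```text
clock: 3.35
position: [573.8, -396.7, 5.4]
ee_rot: [-0.35, 0.937, -0.008, 0.004]
contact_force: [-1.6, -0.4, -0.3]
gripper_width: 85.4
```

```bash
python3 -c "
from h import *
need([571.5,-395.5,2])"
```

```text
t 3.35 pos [ 573.83 -396.67    5.43] need tool mm [0.99 2.47 3.39] jawdir deg 131.02377727419838 tilt [ 0.01 -0.01 -1.  ] F [-1.56 -0.36 -0.29] w 85.37808983738694
```

{"name": "arm_command", "arguments": {"commands": [0.001,0.002,0.002,0,0,0.001,0.001,0,0,0,0,0,0,0,0,0,0,0,0,0]}}

```text
clock: 3.85
position: [571.6, -395.2, 3.6]
ee_rot: [-0.35, 0.937, -0.008, 0.004]
contact_force: [1.1, -0.1, -0.1]
gripper_width: 85.6
```

{"name": "arm_command", "arguments": {"commands": [0,0,0,0,0,0,0,0,0,0,0,0,0,0,0,0,0,0,0,0], "jaw": 0.3}}

```text
clock: 4.35
position: [572.3, -395.5, 4.6]
ee_rot: [-0.351, 0.936, -0.009, 0.005]
contact_force: [0.7, 0.8, 0.9]
gripper_width: 48.4
```

```bash
python3 -c "
from h import *
need([571.5,-395.5,2])
i=arm.camera_info('wrist');im=arm.get_image('wrist');cv2.imwrite('pics/w2.png',im[:,:,::-1])"
```

```text
t 4.35 pos [ 572.25 -395.51    4.56] need tool mm [0.57 0.55 2.55] jawdir deg 131.06107725750422 tilt [ 0.02 -0.01 -1.  ] F [0.75 0.77 0.95] w 48.36920562157495
```

View pics/w2.png

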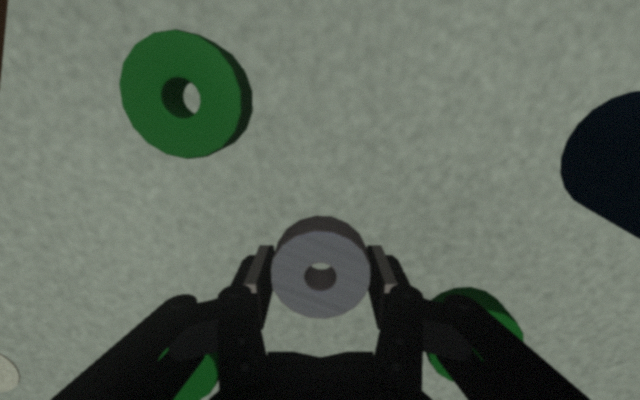

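The pads hold the ring, whose disc centre is at (320,274). Lifting it now.

{"name": "arm_command", "arguments": {"commands": [0,0,-0.03,0,0,0,-0.045,0,0,0,-0.045,0,0,0,-0.04,0,0,0,-0.03,0]}}

```text
clock: 4.9
position: [563.4, -389.7, 186.6]
ee_rot: [-0.349, 0.937, 0.002, -0.004]
contact_force: [-0.0, -0.4, -2.3]
gripper_width: 47.7
```

```bash
python3 -c "
from h import *
need([573,-200,205])"
```

```text
t 4.9 pos [ 563.37 -389.67  186.65] need tool mm [-131.23  137.3   -18.16] jawdir deg 130.8493973475668 tilt [-0.01  0.   -1.  ] F [-0.03 -0.38 -2.31] w 47.6714160335975
```

{"name": "arm_command", "arguments": {"commands": [-0.035,0.036,-0.004,0,-0.035,0.036,-0.004,0,-0.035,0.036,-0.004,0,-0.035,0.036,-0.004,0,0,0,0,0]}}

```text
clock: 5.4
position: [575.1, -187.9, 204.0]
ee_rot: [-0.346, 0.938, 0.002, -0.002]
contact_force: [-0.0, -1.0, -2.5]
gripper_width: 47.6
```

```bash
python3 -c "
from h import *
need([600,-132,200])"
```

```text
t 5.4 pos [ 575.08 -187.88  203.98] need tool mm [-55.22  26.34   3.95] jawdir deg 130.44178984874085 tilt [-0.01  0.   -1.  ] F [-0.04 -0.95 -2.52] w 47.6331473188205
```

{"name": "arm_command", "arguments": {"commands": [-0.03,0.014,0.001,0,-0.025,0.012,0.001,0,0,0,0,0,0,0,0,0,0,0,0,0]}}

```text
clock: 5.9
position: [597.2, -128.8, 197.3]
ee_rot: [-0.346, 0.938, 0.005, -0.006]
contact_force: [0.2, -0.7, -3.0]
gripper_width: 47.7
```

```bash
python3 -c "
from h import *
need([573,-155,190])
i=arm.camera_info('wrist');im=arm.get_image('wrist');cv2.imwrite('pics/w3.png',im[:,:,::-1])
print(proj('wrist',[573,-155,165],i),proj('wrist',[573,-155,115],i))
for r in arm.place_of('wrist','post_foot'): print(r['confidence'],towld('wrist',r['centre'],i))
im=arm.get_image('top');cv2.imwrite('pics/t3.png',cv2.resize(im[130:240,220:400,::-1],None,fx=4.4,fy=4.4,interpolation=cv2.INTER_CUBIC))
"
```

```text
t 5.9 pos [ 597.22 -128.83  197.3 ] need tool mm [35.35 -4.27  7.54] jawdir deg 130.48724173737224 tilt [-0.01  0.   -1.  ] F [ 0.17 -0.72 -2.99] w 47.74158151693063
[311.6  178.19] [312.49 162.28]
0.76 [ 568.31 -151.61  112.81]
```

View pics/w3.png

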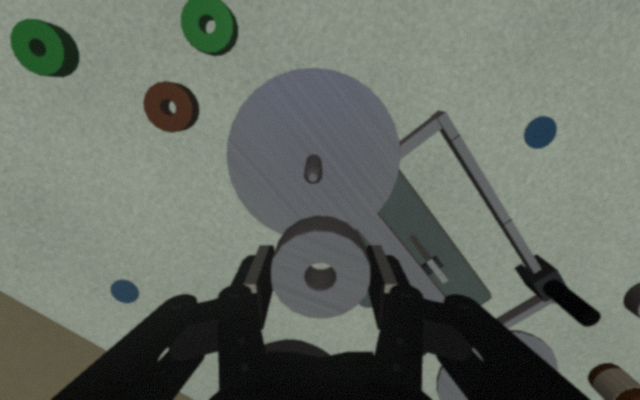

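```bash
python3 -c "
from h import *
im=cv2.imread('pics/w3.png')
a=cv2.resize(im[130:200,280:350],(560,560),interpolation=cv2.INTER_CUBIC);cv2.imwrite('pics/c5.png',a)
i=arm.camera_info('wrist')
for p in [(313,177),(313,178)]: print(ray('wrist',p,165,i))
# ring hole centre
print(proj('wrist',arm.read_state()['position']+[0,0,16.5],i))
"
```

```text
[ 572.13 -155.22  165.  ]
[ 572.6  -154.82  165.  ]
[319.36 274.32]
```

View pics/c5.png

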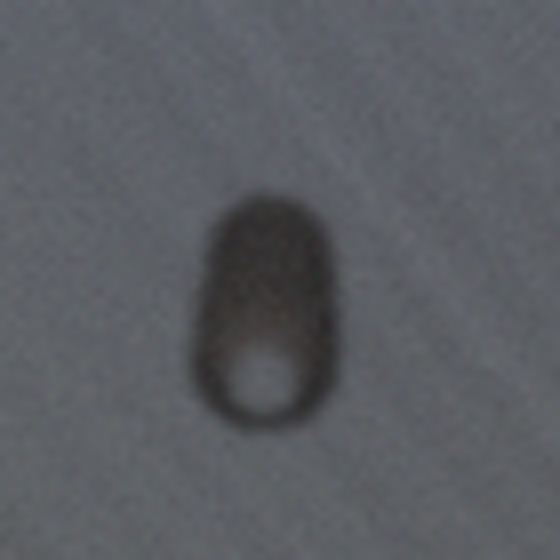

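{"name": "arm_command", "arguments": {"commands": [0.018,-0.002,0.004,0,0.015,-0.002,0.005,0,0.003,0,0.004,0,0,0,0,0,0,0,0,0]}}

```text
clock: 6.55
position: [569.3, -160.1, 184.2]
ee_rot: [-0.344, 0.939, 0.004, -0.006]
contact_force: [-0.2, 0.3, -3.4]
gripper_width: 47.9
```

```bash
python3 -c "
from h import *
need([572.3,-155.1,165])"
```

```text
t 6.55 pos [ 569.28 -160.06  184.2 ] need tool mm [-5.66  1.61 19.18] jawdir deg 130.19499155808654 tilt [-0.01  0.   -1.  ] F [-0.17  0.3  -3.44] w 47.93366572526047
```

{"name": "arm_command", "arguments": {"commands": [-0.004,0.001,0,0,-0.002,0.001,0,0,0,0,0,0,0,0,0,0,0,0,0,0]}}

```text
clock: 7.05
position: [574.4, -153.1, 184.7]
ee_rot: [-0.344, 0.939, 0.004, -0.005]
contact_force: [0.1, -0.2, -3.1]
gripper_width: 47.9
```

```bash
python3 -c "
from h import *
need([572.3,-155.1,165])"
```

```text
t 7.05 pos [ 574.38 -153.09  184.66] need tool mm [ 2.76 -0.4  19.68] jawdir deg 130.29991051965976 tilt [-0.01  0.   -1.  ] F [ 0.08 -0.22 -3.11] w 47.91500580345355
```

{"name": "arm_command", "arguments": {"commands": [0.002,0,0.003,0,0,0,0.003,0,0,0,0.002,0,0,0,0,0,0,0,0,0]}}

```text
clock: 7.55
position: [572.4, -154.4, 175.6]
ee_rot: [-0.345, 0.939, 0.004, -0.005]
contact_force: [0.2, -0.0, -3.2]
gripper_width: 48.3
```

```bash
python3 -c "
from h import *
need([572.3,-155.1,165])
im=arm.get_image('wrist');cv2.imwrite('pics/w4.png',im[150:350,220:420,::-1].repeat(3,0).repeat(3,1))
need([572.3,-155.1,165])
"
```

```text
t 7.55 pos [ 572.4  -154.4   175.63] need tool mm [ 0.45 -0.59 10.63] jawdir deg 130.3032961820197 tilt [-0.01  0.   -1.  ] F [ 0.25 -0.03 -3.21] w 48.25070653687507
t 7.6 pos [ 572.38 -154.4   175.62] need tool mm [ 0.44 -0.61 10.61] jawdir deg 130.2986002868981 tilt [-0.01  0.   -1.  ] F [-1.48  0.59 -3.13] w 48.02328625976417
```

View pics/w4.png

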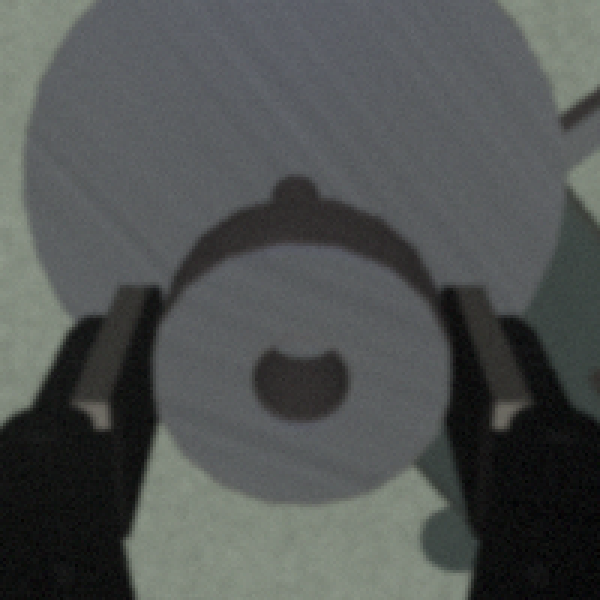

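{"name": "arm_command", "arguments": {"commands": [0,-0.001,0.003,0,0,0,0.004,0,0,0,0.004,0,0,0,0.003,0,0,0,0,0]}}

```text
clock: 8.1
position: [572.7, -155.3, 160.4]
ee_rot: [-0.344, 0.939, 0.004, -0.006]
contact_force: [-0.1, -0.2, -2.7]
gripper_width: 47.7
```

```bash
python3 -c "
from h import *
need([572.3,-155.1,122])
im=arm.get_image('wrist');cv2.imwrite('pics/w5.png',im[150:350,220:420,::-1].repeat(3,0).repeat(3,1))
"
```

```text
t 8.1 pos [ 572.71 -155.33  160.38] need tool mm [-0.13 -0.01 38.38] jawdir deg 130.29316067412006 tilt [-0.01  0.   -1.  ] F [-0.08 -0.15 -2.68] w 47.722999044577065
```

View pics/w5.png

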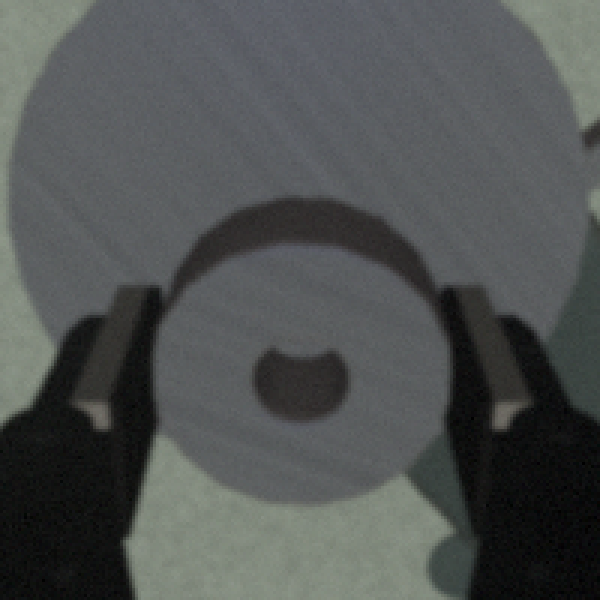

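{"name": "arm_command", "arguments": {"commands": [0,0,0.004,0,0,0,0.005,0,0,0,0.005,0,0,0,0.004,0,0,0,0.002,0]}}

```text
clock: 8.65
position: [572.4, -155.5, 139.3]
ee_rot: [-0.344, 0.939, 0.004, -0.005]
contact_force: [-0.2, -0.3, -3.1]
gripper_width: 47.9
```

```bash
python3 -c "
from h import *
need([572.3,-155.1,122])
im=arm.get_image('wrist');cv2.imwrite('pics/w6.png',im[150:350,220:420,::-1].repeat(3,0).repeat(3,1))
im=arm.get_image('scene');cv2.imwrite('pics/s6.png',cv2.resize(im[140:260,250:450,::-1],None,fx=4,fy=4,interpolation=cv2.INTER_CUBIC))
"
```

```text
t 8.65 pos [ 572.38 -155.48  139.26] need tool mm [-0.32  0.15 17.26] jawdir deg 130.29108658509443 tilt [-0.01  0.   -1.  ] F [-0.2  -0.3  -3.07] w 47.89444790765624
```

View pics/w6.png

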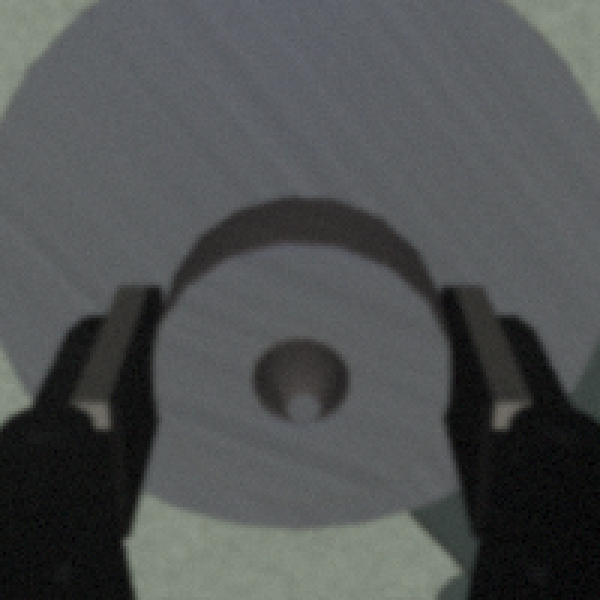

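View pics/s6.png

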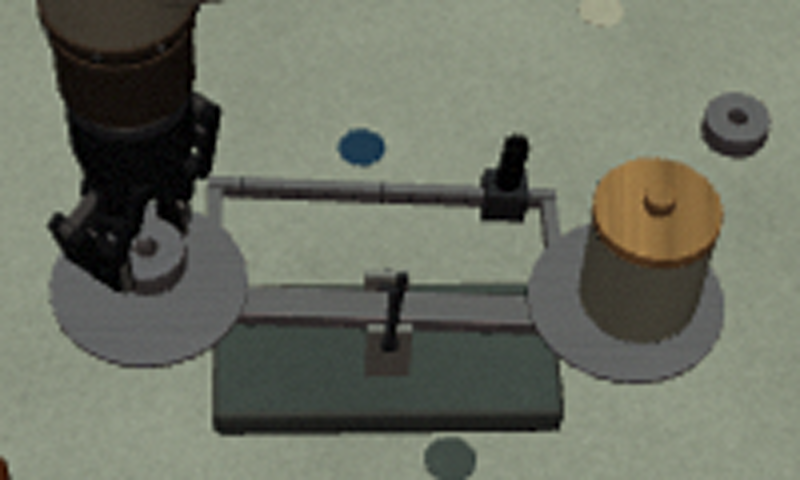

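The post shows through the hole at about (303,400), so the ring is threaded. I'll lower it carefully and watch the force.

{"name": "arm_command", "arguments": {"commands": [0,0,0.003,0,0,0,0.004,0,0,0,0.003,0,0,0,0.002,0,0,0,0,0]}}

```text
clock: 9.25
position: [572.4, -155.5, 126.7]
ee_rot: [-0.344, 0.939, 0.004, -0.005]
contact_force: [-0.6, 0.3, -3.1]
gripper_width: 47.7
```

```bash
python3 -c "
from h import *
need([572.3,-155.1,119])
"
```

```text
t 9.25 pos [ 572.39 -155.53  126.7 ] need tool mm [-0.26  0.3   7.7 ] jawdir deg 130.30056098245439 tilt [-0.01  0.   -1.  ] F [-0.55  0.25 -3.09] w 47.744774782303764
```

{"name": "arm_command", "arguments": {"commands": [0,0,0.002,0,0,0,0.002,0,0,0,0.001,0,0,0,0.001,0,0,0,0,0]}}

```text
clock: 9.75
position: [572.4, -155.5, 120.4]
ee_rot: [-0.345, 0.939, 0.004, -0.005]
contact_force: [-0.0, -0.2, -3.6]
gripper_width: 47.7
```

{"name": "arm_command", "arguments": {"commands": [0,0,0.001,0,0,0,0.001,0,0,0,0,0,0,0,0,0,0,0,0,0]}}

```text
clock: 10.25
position: [572.6, -155.6, 120.0]
ee_rot: [-0.345, 0.939, 0.003, -0.005]
contact_force: [-1.4, 0.8, -0.1]
gripper_width: 48.1
```

The force went from -3.1 to -0.1 N, so the ring rests on the plate. I'll open now.

{"name": "arm_command", "arguments": {"commands": [0,0,0,0,0,0,0,0,0,0,0,0,0,0,0,0,0,0,0,0], "jaw": 0.8}}

```text
clock: 10.75
position: [575.4, -155.7, 121.3]
ee_rot: [-0.345, 0.939, 0.002, -0.002]
contact_force: [0.6, 0.9, 0.4]
gripper_width: 67.9
```

```bash
python3 -c "
from h import *
need([572.3,-155.1,119])
im=arm.get_image('wrist');cv2.imwrite('pics/w7.png',im[150:350,220:420,::-1].repeat(3,0).repeat(3,1))
"
```

```text
t 10.75 pos [ 575.44 -155.75  121.32] need tool mm [1.97 2.52 2.33] jawdir deg 130.3930380156844 tilt [-0.  0. -1.] F [0.61 0.93 0.42] w 67.93584460842676
```

View pics/w7.png

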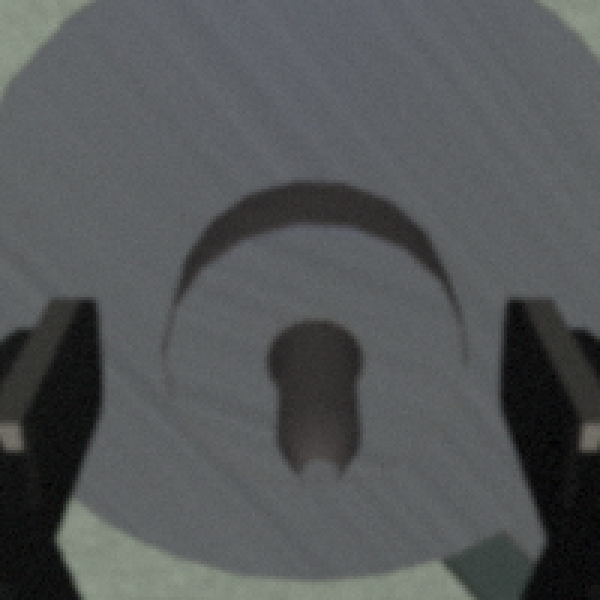

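The ring is down and free. Next I'll raise the arm and go to the second ring at (444,311).

{"name": "arm_command", "arguments": {"commands": [0,0,-0.02,0,0,0,-0.04,0,0,0,-0.04,0,0,0,-0.02,0,0,0,0,0]}}

```text
clock: 11.3
position: [575.5, -156.2, 244.4]
ee_rot: [-0.345, 0.939, 0.002, -0.004]
contact_force: [0.5, 0.1, -0.6]
gripper_width: 68.5
```

```bash
python3 -c "
from h import *
need([444,311,200])
"
```

```text
t 11.3 pos [ 575.52 -156.15  244.37] need tool mm [-202.69  440.78   46.18] jawdir deg 130.37864783667055 tilt [-0.01  0.   -1.  ] F [ 0.46  0.05 -0.58] w 68.49613109349748
```

{"name": "arm_command", "arguments": {"commands": [-0.02,0.043,0,0,-0.02,0.043,0,0,-0.02,0.043,0,0,-0.02,0.043,0,0,-0.02,0.043,0,0]}}

```text
clock: 11.8
position: [510.6, 74.4, 239.9]
ee_rot: [-0.339, 0.941, 0.003, -0.006]
contact_force: [1.0, 0.2, -1.0]
gripper_width: 68.5
```

```bash
python3 -c "
from h import *
need([444,311,150])
"
```

```text
t 11.8 pos [510.63  74.36 239.86] need tool mm [-100.51  223.92   90.95] jawdir deg 129.63869907058682 tilt [-0.01  0.   -1.  ] F [ 0.96  0.2  -0.96] w 68.4541217512635
```

{"name": "arm_command", "arguments": {"commands": [-0.02,0.043,0,0,-0.02,0.043,0,0,-0.018,0.04,0.01,0,-0.018,0.038,0.025,0,-0.012,0.026,0.025,0]}}

```text
clock: 12.3
position: [451.6, 286.1, 178.2]
ee_rot: [-0.34, 0.94, 0.004, -0.005]
contact_force: [1.0, -0.2, -0.4]
gripper_width: 68.8
```

```bash
python3 -c "
from h import *
need([444,311,110])
"
```

```text
t 12.3 pos [451.59 286.08 178.19] need tool mm [-10.55  23.29  68.37] jawdir deg 129.79225245973984 tilt [-0.01  0.   -1.  ] F [ 0.96 -0.18 -0.37] w 68.83954955023376
```

{"name": "arm_command", "arguments": {"commands": [-0.006,0.012,0.025,0,-0.003,0.008,0.025,0,0,0,0.018,0,0,0,0,0,0,0,0,0], "jaw": 1}}

```text
clock: 12.8
position: [438.6, 309.1, 99.4]
ee_rot: [-0.343, 0.939, 0.001, -0.011]
contact_force: [0.4, -0.2, -0.6]
gripper_width: 85.5
```

```bash
cat > ringfix.py <<'E'
from h import *
i=arm.camera_info('wrist');im=arm.get_image('wrist')[:,:,::-1];cv2.imwrite('pics/w8.png',im)
c=proj('wrist',[444,311,21],i);print('pred',c)
x0,y0=int(c[0])-50,max(0,int(c[1])-50)
q=im.astype(int)[y0:y0+100,x0:x0+100];b,g=q[...,0],q[...,1]
m=(((b-g)>0)&(b>60)).astype(np.uint8)
n,l,st,_=cv2.connectedComponentsWithStats(m);k=1+np.argmax(st[1:,4])
h=cv2.findContours((l==k).astype(np.uint8),cv2.RETR_EXTERNAL,cv2.CHAIN_APPROX_NONE)[0][0];h=cv2.convexHull(h)
(cx,cy),ax,a=cv2.fitEllipse(h);print(cx+x0,cy+y0,ax,st[k])
p=ray('wrist',(cx+x0,cy+y0),21,i);print(p);need([p[0],p[1],3])
E
python3 ringfix.py
```

```text
pred [315.84 215.61]
318.19222259521484 214.5954933166504 (56.153194427490234, 58.95161819458008) [  24   22   59   56 1774]
[442.16 311.87  21.  ]
t 12.85 pos [438.48 308.94  99.43] need tool mm [-6.69 -1.05 96.3 ] jawdir deg 130.12767922628797 tilt [-0.02 -0.01 -1.  ] F [-0.9  -0.71 -0.08] w 85.49656861987668
```

View pics/w8.png

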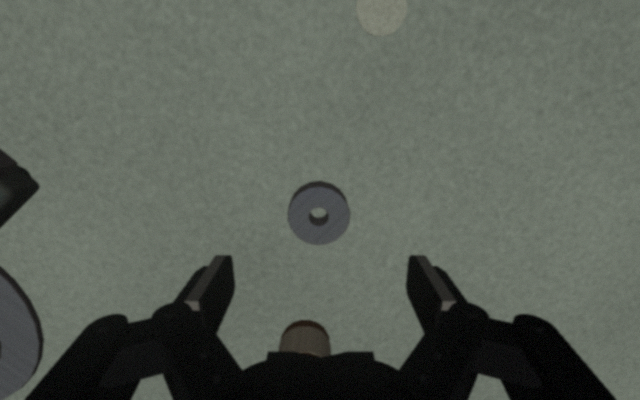

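The ring is at (318,215), alone and grey. The jar at (305,338) stays clear. Going down.

{"name": "arm_command", "arguments": {"commands": [-0.003,-0.001,0.03,0,-0.002,0,0.025,0,0,0,0.015,0,0,0,0.005,0,0,0,0,0]}}

```text
clock: 13.35
position: [446.1, 313.6, 28.7]
ee_rot: [-0.342, 0.94, 0.004, -0.005]
contact_force: [-0.2, 0.4, 0.4]
gripper_width: 85.2
```

```bash
python3 -c "
from h import *
need([442.3,311.8,3])
"
```

```text
t 13.35 pos [446.1  313.57  28.7 ] need tool mm [ 3.89  0.8  25.73] jawdir deg 130.0334058556654 tilt [-0.01  0.   -1.  ] F [-0.18  0.4   0.39] w 85.21452909503202
```

{"name": "arm_command", "arguments": {"commands": [0.002,0.001,0.01,0,0.001,0,0.008,0,0,0,0.005,0,0,0,0.001,0,0,0,0,0]}}

```text
clock: 13.85
position: [444.3, 313.9, 6.2]
ee_rot: [-0.342, 0.94, 0.006, -0.002]
contact_force: [-1.0, -0.3, -0.3]
gripper_width: 85.5
```

```bash
python3 -c "
from h import *
need([442.3,311.8,3])
"
```

```text
t 13.85 pos [444.3  313.92   6.15] need tool mm [ 2.9  -0.38  3.15] jawdir deg 130.03997840218335 tilt [-0.01  0.01 -1.  ] F [-0.99 -0.32 -0.3 ] w 85.48511175412236
```

{"name": "arm_command", "arguments": {"commands": [0.002,0,0.002,0,0,0,0,0,0,0,0,0,0,0,0,0,0,0,0,0]}}

```text
clock: 14.35
position: [443.0, 313.1, 4.7]
ee_rot: [-0.343, 0.939, 0.006, -0.001]
contact_force: [-0.1, -0.4, -0.1]
gripper_width: 85.3
```

```bash
python3 -c "
from h import *
need([442.3,311.8,3])
"
```

```text
t 14.35 pos [443.02 313.06   4.71] need tool mm [ 1.36 -0.52  1.7 ] jawdir deg 130.06013854956961 tilt [-0.01  0.01 -1.  ] F [-0.14 -0.41 -0.09] w 85.33801630144401
```

{"name": "arm_command", "arguments": {"commands": [0.001,0,0,0,0,0,0,0,0,0,0,0,0,0,0,0,0,0,0,0], "jaw": 0.3}}

```text
clock: 14.85
position: [442.5, 312.4, 5.6]
ee_rot: [-0.343, 0.939, 0.006, -0.001]
contact_force: [1.1, -0.2, 0.3]
gripper_width: 47.8
```

{"name": "arm_command", "arguments": {"commands": [0,0,-0.02,0,0,0,-0.045,0,0,0,-0.045,0,0,0,-0.045,0,0,0,-0.045,0]}}

```text
clock: 15.35
position: [438.4, 305.2, 200.1]
ee_rot: [-0.341, 0.94, 0.0, -0.014]
contact_force: [2.0, 1.3, -3.2]
gripper_width: 47.6
```

```bash
python3 -c "
from h import *
need([600,-132,215])
"
```

```text
t 15.35 pos [438.4  305.18 200.1 ] need tool mm [ 156.61 -438.98  -15.26] jawdir deg 129.8609434852203 tilt [-0.03 -0.01 -1.  ] F [ 2.01  1.32 -3.23] w 47.63530704114253
```

{"name": "arm_command", "arguments": {"commands": [0,0,-0.03,0,0.015,-0.043,-0.003,0,0.015,-0.043,0,0,0.015,-0.043,0,0,0.015,-0.043,0,0]}}

```text
clock: 15.85
position: [505.0, 137.1, 238.3]
ee_rot: [-0.346, 0.938, 0.005, -0.009]
contact_force: [1.8, 0.5, -2.7]
gripper_width: 48.0
```

{"name": "arm_command", "arguments": {"commands": [0.015,-0.044,0,0,0.015,-0.044,0,0,0.015,-0.044,0,0,0.015,-0.044,0,0,0.015,-0.044,0,0]}}

```text
clock: 16.35
position: [588.7, -87.5, 230.1]
ee_rot: [-0.346, 0.938, 0.008, -0.013]
contact_force: [1.2, 0.7, -2.7]
gripper_width: 47.5
```

```bash
python3 -c "
from h import *
need([600,-132,205])
"
```

```text
t 16.35 pos [588.72 -87.45 230.15] need tool mm [ 19.85 -41.79  24.58] jawdir deg 130.45054988380753 tilt [-0.03  0.01 -1.  ] F [ 1.15  0.73 -2.67] w 47.48614881326985
```

{"name": "arm_command", "arguments": {"commands": [0.01,-0.02,0.012,0,0.008,-0.018,0.012,0,0,0,0,0,0,0,0,0,0,0,0,0]}}

```text
clock: 16.85
position: [597.0, -134.8, 197.7]
ee_rot: [-0.341, 0.94, 0.011, -0.018]
contact_force: [0.4, -0.1, -3.6]
gripper_width: 47.4
```

```bash
python3 -c "
from h import *
need([572.3,-155.2,185])
i=arm.camera_info('wrist');im=arm.get_image('wrist')[:,:,::-1];cv2.imwrite('pics/w9.png',im)
print(proj('wrist',[572.3,-155.2,165],i))
p=proj('wrist',[572.3,-155.2,165],i).astype(int);a=im[p[1]-35:p[1]+35,p[0]-35:p[0]+35];cv2.imwrite('pics/c9.png',cv2.resize(a,(560,560),interpolation=cv2.INTER_CUBIC));print(p)
T=R.from_quat(arm.read_state()['ee_rot']).as_matrix();print(proj('wrist',arm.read_state()['position']-T[:,2]*16,i))
"
```

```text
t 16.85 pos [ 596.97 -134.82  197.68] need tool mm [31.65 -0.27 13.52] jawdir deg 129.81455791968813 tilt [-0.04  0.01 -1.  ] F [ 0.44 -0.1  -3.55] w 47.44856216676206
[317.73 184.29]
[317 184]
[319.27 274.73]
```

View pics/w9.png

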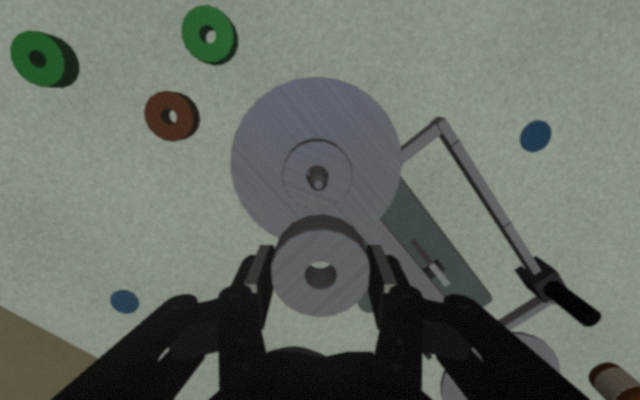

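View pics/c9.png

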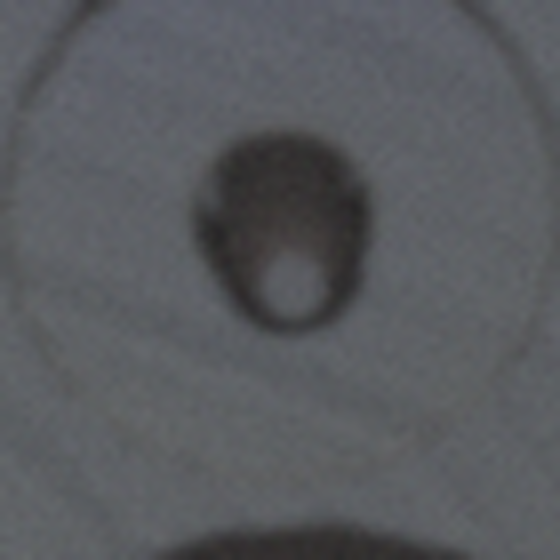

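{"name": "arm_command", "arguments": {"commands": [0.016,0,0.004,0,0.01,0,0.003,0,0.002,0,0,0,0,0,0,0,0,0,0,0]}}

```text
clock: 17.4
position: [576.0, -149.2, 194.1]
ee_rot: [-0.344, 0.939, 0.01, -0.015]
contact_force: [1.1, -0.3, -3.2]
gripper_width: 47.4
```

```bash
python3 -c "
from h import *
need([572.3,-155.2,175])
"
```

```text
t 17.4 pos [ 576.01 -149.23  194.13] need tool mm [ 6.26 -2.72 19.2 ] jawdir deg 130.18166781141363 tilt [-0.04  0.01 -1.  ] F [ 1.14 -0.31 -3.19] w 47.407351351308044
```

{"name": "arm_command", "arguments": {"commands": [0.004,-0.001,0.004,0,0.001,-0.001,0.004,0,0,0,0.002,0,0,0,0,0,0,0,0,0]}}

```text
clock: 17.9
position: [573.8, -153.7, 183.3]
ee_rot: [-0.344, 0.939, 0.01, -0.015]
contact_force: [0.6, -0.7, -3.4]
gripper_width: 47.5
```

```bash
python3 -c "
from h import *
need([572.3,-155.2,175])
"
```

```text
t 17.9 pos [ 573.84 -153.71  183.32] need tool mm [ 1.96 -0.37  8.36] jawdir deg 130.23196313643214 tilt [-0.03  0.01 -1.  ] F [ 0.56 -0.66 -3.38] w 47.52336555651073
```

{"name": "arm_command", "arguments": {"commands": [0.0015,-0.0005,0.003,0,0,0,0.003,0,0,0,0.003,0,0,0,0.003,0,0,0,0,0]}}

```text
clock: 18.4
position: [572.5, -155.1, 170.1]
ee_rot: [-0.344, 0.939, 0.01, -0.015]
contact_force: [0.6, 1.2, -2.3]
gripper_width: 47.3
```

```bash
python3 -c "
from h import *
need([572.3,-155.2,164])
im=arm.get_image('wrist');cv2.imwrite('pics/w10.png',im[150:350,220:420,::-1].repeat(3,0).repeat(3,1))
"
```

```text
t 18.4 pos [ 572.53 -155.06  170.11] need tool mm [ 0.14 -0.13  6.11] jawdir deg 130.22733957766073 tilt [-0.03  0.01 -1.  ] F [ 0.62  1.18 -2.29] w 47.30169636354359
```

View pics/w10.png

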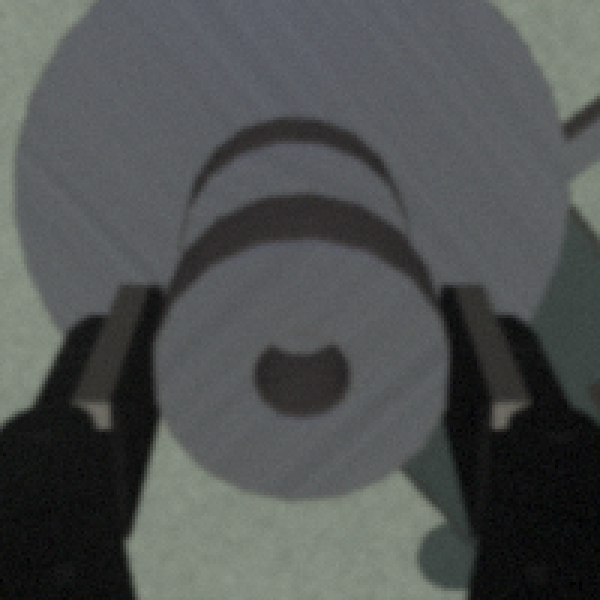

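{"name": "arm_command", "arguments": {"commands": [0,0,0.004,0,0,0,0.004,0,0,0,0.004,0,0,0,0.004,0,0,0,0,0]}}

```text
clock: 18.95
position: [572.0, -155.0, 153.1]
ee_rot: [-0.344, 0.939, 0.01, -0.015]
contact_force: [-1.1, -0.0, -2.9]
gripper_width: 47.7
```

```bash
python3 -c "
from h import *
need([572.3,-155.2,141])
"
```

```text
t 18.95 pos [ 571.98 -155.02  153.11] need tool mm [-0.39 -0.68 12.09] jawdir deg 130.23481689133908 tilt [-0.03  0.01 -1.  ] F [-1.13 -0.03 -2.85] w 47.69672634490269
```

{"name": "arm_command", "arguments": {"commands": [0,-0.0005,0.003,0,0,0,0.003,0,0,0,0.002,0,0,0,0.001,0,0,0,0,0]}}

```text
clock: 19.45
position: [572.2, -155.4, 143.3]
ee_rot: [-0.344, 0.939, 0.009, -0.015]
contact_force: [0.3, 0.1, -2.9]
gripper_width: 47.6
```

{"name": "arm_command", "arguments": {"commands": [0,0,0.001,0,0,0,0.001,0,0,0,0,0,0,0,0,0,0,0,0,0]}}

```text
clock: 19.95
position: [572.4, -155.5, 142.1]
ee_rot: [-0.344, 0.939, 0.009, -0.014]
contact_force: [-0.7, -0.0, -2.7]
gripper_width: 47.4
```

{"name": "arm_command", "arguments": {"commands": [0,0,0.001,0,0,0,0.001,0,0,0,0,0,0,0,0,0,0,0,0,0]}}

```text
clock: 20.45
position: [572.4, -155.6, 141.8]
ee_rot: [-0.344, 0.939, 0.009, -0.014]
contact_force: [-2.1, 0.3, 0.4]
gripper_width: 47.8
```

Contact: the ring's weight has come off the hand. I'll release it.

{"name": "arm_command", "arguments": {"commands": [0,0,0,0,0,0,0,0,0,0,0,0,0,0,0,0,0,0,0,0], "jaw": 0.8}}

```text
clock: 20.95
position: [574.5, -155.9, 142.4]
ee_rot: [-0.345, 0.939, 0.007, -0.012]
contact_force: [0.4, 0.1, 0.6]
gripper_width: 68.7
```

{"name": "arm_command", "arguments": {"commands": [0,0,-0.02,0,0,0,-0.03,0,0,0,-0.03,0,0,0,-0.01,0,0,0,0,0]}}

```text
clock: 21.45
position: [576.5, -156.4, 233.8]
ee_rot: [-0.345, 0.939, 0.008, -0.013]
contact_force: [0.4, 0.3, -0.9]
gripper_width: 68.4
```

```bash
python3 -c "
from h import *
need([572.3,-155.2,141])
i=arm.camera_info('wrist');im=arm.get_image('wrist');cv2.imwrite('pics/w11.png',im[:,:,::-1])
im=arm.get_image('top');cv2.imwrite('pics/t11.png',cv2.resize(im[130:240,220:400,::-1],None,fx=4.4,fy=4.4,interpolation=cv2.INTER_CUBIC))
"
```

```text
t 21.45 pos [ 576.5  -156.4   233.76] need tool mm [ 0.61  1.38 92.85] jawdir deg 130.30003668830912 tilt [-0.03  0.01 -1.  ] F [ 0.38  0.3  -0.92] w 68.41158420947562
```

View pics/w11.png

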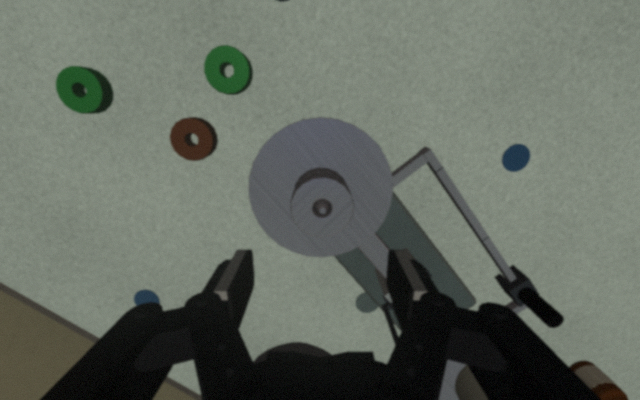

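View pics/t11.png

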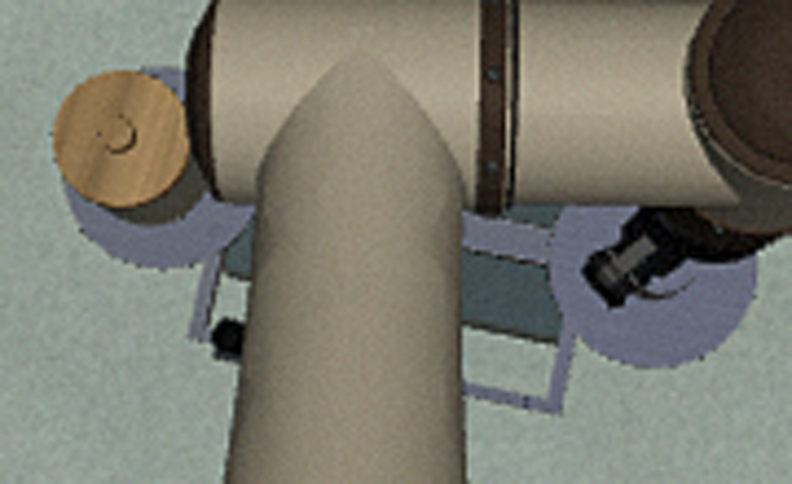

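Both rings are stacked flat on the post at (322,208). Next comes the poise: I'll turn the jaws along the rail so that slightly open fingers straddle the knob and push it from one side, without pinching.

{"name": "arm_command", "arguments": {"commands": [0,0,0,8.5,0,0,0,8.5,0,0,0,8.5,0,0,0,8.5,0,0,0,8.5]}}

```text
clock: 22.05
position: [571.0, -155.4, 221.9]
ee_rot: [0.026, 0.999, 0.004, -0.026]
contact_force: [-0.5, -1.4, 0.8]
gripper_width: 68.6
```

```bash
python3 -c "
from h import *
need([519,105,190]);print(arm.read_state()['joints'])
"
```

```text
t 22.05 pos [ 571.04 -155.41  221.89] need tool mm [ 63.53 257.18  36.84] jawdir deg 87.05805684621369 tilt [-0.05  0.01 -1.  ] F [-0.48 -1.44  0.83] w 68.64939206681227
[ 0.    0.36 -0.05 -0.01 -1.21 -1.62]
```

{"name": "arm_command", "arguments": {"commands": [0.012,0.046,0,0,0.012,0.046,0,0,0.012,0.046,0,0,0.012,0.046,0,0,0,0,0,7.5], "jaw": 0.55}}

```text
clock: 22.55
position: [527.8, 34.9, 214.6]
ee_rot: [0.097, 0.995, 0.0, -0.035]
contact_force: [0.2, -1.3, 0.9]
gripper_width: 47.2
```

```bash
python3 -c "
from h import *
need([519,105,190]);
i=arm.camera_info('wrist');im=arm.get_image('wrist');cv2.imwrite('pics/w12.png',im[:,:,::-1]);print(proj('wrist',[519,105,131],i))
"
```

```text
t 22.55 pos [527.83  34.92 214.57] need tool mm [20.52 67.19 25.63] jawdir deg 78.81793529831923 tilt [-0.07  0.01 -1.  ] F [ 0.25 -1.28  0.89] w 47.215983482562265
[405.62 185.48]
```

View pics/w12.png

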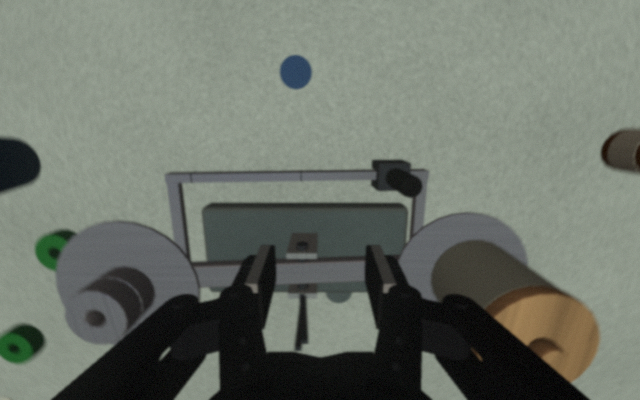

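```bash
python3 -c "
from h import *
i=arm.camera_info('wrist')
im=cv2.imread('pics/w12.png')
a=cv2.resize(im[145:215,360:450],None,fx=7,fy=7,interpolation=cv2.INTER_CUBIC);cv2.imwrite('pics/c12.png',np.clip(a.astype(float)*2,0,255).astype('uint8'))
for p in [(409,185),(412,186)]:print(ray('wrist',p,131,i))
print(ray('wrist',(95,318),157,i))
"
```

```text
[519.37 105.93 131.  ]
[520.63 108.12 131.  ]
[ 569.98 -155.66  157.  ]
```

View pics/c12.png

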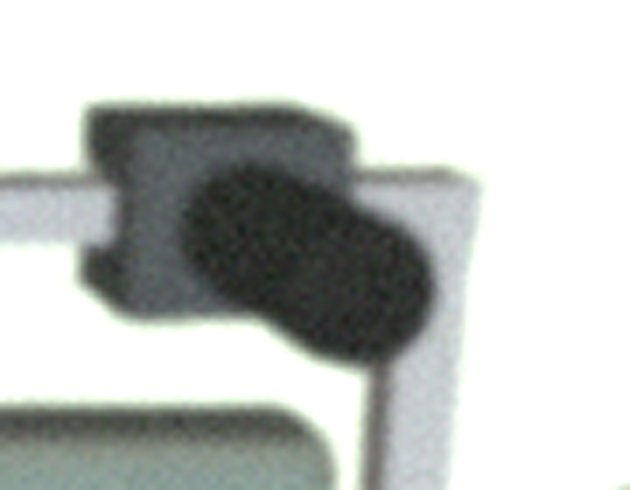

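{"name": "arm_command", "arguments": {"commands": [0.006,0.022,0.005,0,0.006,0.022,0.005,0,0.006,0.02,0.005,0,0,0,0,0,0,0,0,0]}}

```text
clock: 23.1
position: [518.6, 99.2, 192.6]
ee_rot: [0.098, 0.994, -0.003, -0.041]
contact_force: [-0.7, -0.2, 0.4]
gripper_width: 47.0
```

```bash
python3 -c "
from h import *
need([520,108,145]);
i=arm.camera_info('wrist');im=arm.get_image('wrist');cv2.imwrite('pics/w13.png',im[:,:,::-1]);print(proj('wrist',[520,108,131],i))
im=arm.get_image('scene')
cv2.imwrite('pics/s13.png',cv2.resize(im[140:260,250:450,::-1],None,fx=4,fy=4,interpolation=cv2.INTER_CUBIC))
cv2.imwrite('pics/s13full.png',im[:,:,::-1])
"
```

```text
t 23.1 pos [518.59  99.17 192.62] need tool mm [-3.53  9.62 47.36] jawdir deg 78.81510618380702 tilt [-0.08  0.   -1.  ] F [-0.74 -0.19  0.42] w 46.96628384770312
[332.67 221.75]
```

View pics/w13.png

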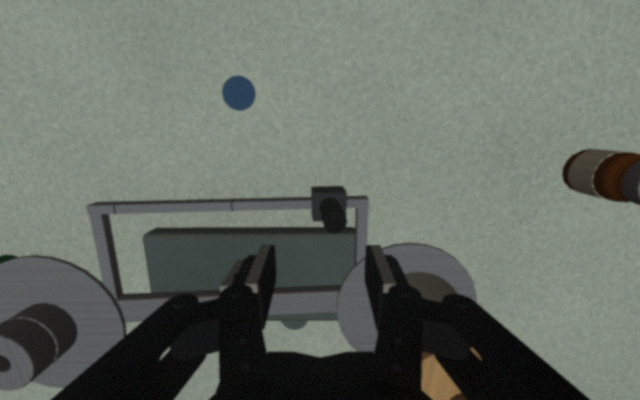

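View pics/s13.png

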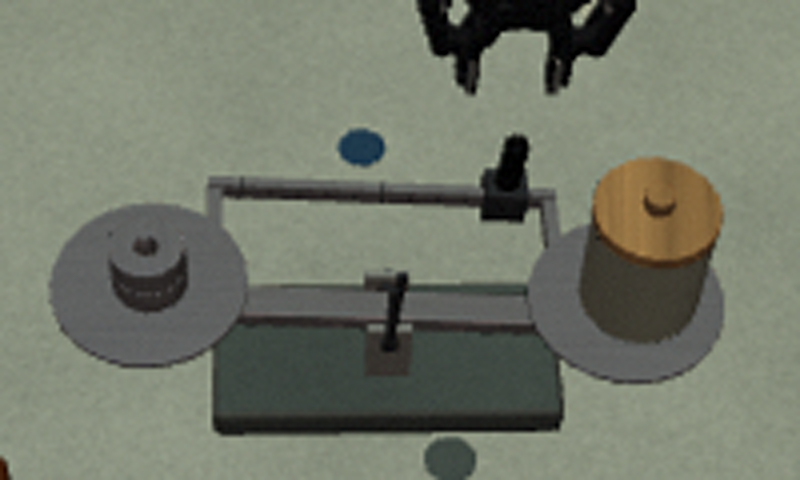

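{"name": "arm_command", "arguments": {"commands": [-0.001,0.004,0.015,0,-0.001,0.004,0.015,0,-0.001,0.001,0.01,0,0,0,0,0,0,0,0,0]}}

```text
clock: 23.7
position: [521.7, 103.3, 152.5]
ee_rot: [0.1, 0.994, -0.003, -0.04]
contact_force: [-0.2, 1.0, 0.9]
gripper_width: 46.9
```

```bash
python3 -c "
from h import *
need([520,108,106]);
i=arm.camera_info('wrist');im=arm.get_image('wrist');cv2.imwrite('pics/w14.png',im[:,:,::-1]);print(proj('wrist',[520,108,131],i))
"
```

```text
t 23.7 pos [521.69 103.25 152.49] need tool mm [-1.05  4.93 46.49] jawdir deg 78.51678297959769 tilt [-0.08  0.   -1.  ] F [-0.2   0.97  0.89] w 46.876046689609424
[326.8  238.79]
```

View pics/w14.png

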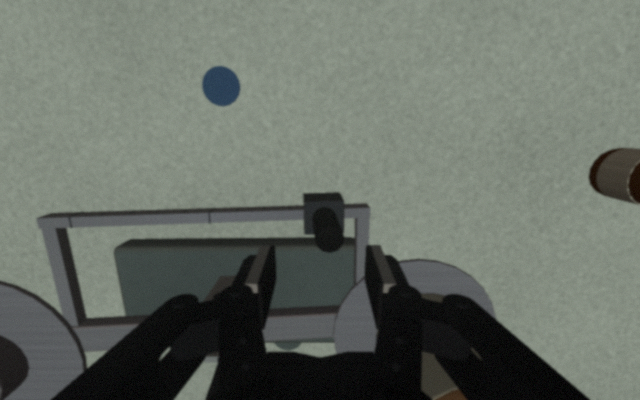

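{"name": "arm_command", "arguments": {"commands": [0,0.003,0.012,0,0,0.002,0.014,0,0,0,0.01,0,0,0,0.005,0,0,0,0,0]}}

```text
clock: 24.25
position: [520.2, 108.8, 110.4]
ee_rot: [0.1, 0.994, -0.002, -0.038]
contact_force: [-1.5, -0.1, -0.4]
gripper_width: 47.0
```

```bash
python3 -c "
from h import *
need([520,108,106]);
i=arm.camera_info('wrist');im=arm.get_image('wrist');cv2.imwrite('pics/w15.png',im[:,:,::-1]);print(proj('wrist',[520,108,131],i))
"
```

```text
t 24.25 pos [520.19 108.79 110.39] need tool mm [-0.3  -0.77  4.39] jawdir deg 78.48913932759432 tilt [-0.08  0.   -1.  ] F [-1.47 -0.08 -0.43] w 46.980818411124936
[316.68 277.15]
```

View pics/w15.png

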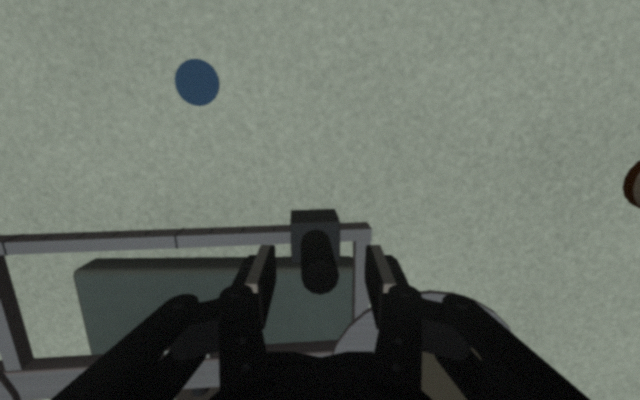

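The knob is centred between the pads at (318,270). I'll approach it gently and start pushing.

{"name": "arm_command", "arguments": {"commands": [0,-0.004,0.002,0,0,-0.004,0.002,0,0,-0.003,0,0,0,-0.003,0,0,0,-0.003,0,0]}}

```text
clock: 24.8
position: [517.6, 91.6, 108.1]
ee_rot: [0.1, 0.994, -0.0, -0.036]
contact_force: [0.1, 2.1, -0.4]
gripper_width: 47.2
```

{"name": "arm_command", "arguments": {"commands": [0,-0.004,0,0,0,-0.004,0,0,0,-0.005,0,0,0,-0.005,0,0,0,-0.005,0,0]}}

```text
clock: 25.3
position: [513.6, 68.5, 109.4]
ee_rot: [0.1, 0.994, 0.001, -0.035]
contact_force: [-0.1, 2.2, 0.9]
gripper_width: 47.0
```

```bash
python3 -c "
from h import *
need([520,108,106]);
i=arm.camera_info('wrist');im=arm.get_image('wrist');cv2.imwrite('pics/w16.png',im[:,:,::-1])
im=arm.get_image('scene')
cv2.imwrite('pics/s16.png',cv2.resize(im[140:260,250:450,::-1],None,fx=4,fy=4,interpolation=cv2.INTER_CUBIC))
"
```

```text
t 25.3 pos [513.62  68.53 109.43] need tool mm [ 1.35 39.97  3.32] jawdir deg 78.5523795110473 tilt [-0.07  0.01 -1.  ] F [-0.07  2.15  0.88] w 47.01685436251148
```

View pics/w16.png

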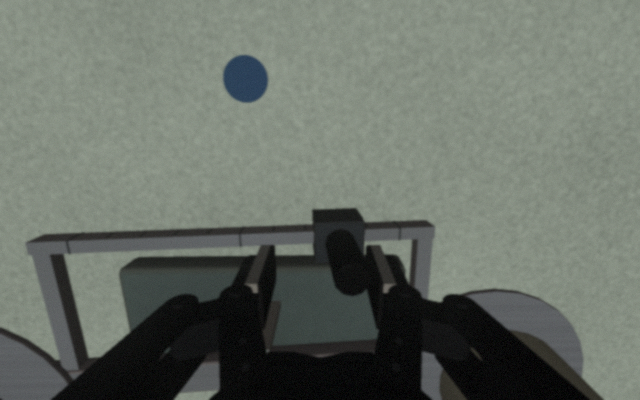

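View pics/s16.png

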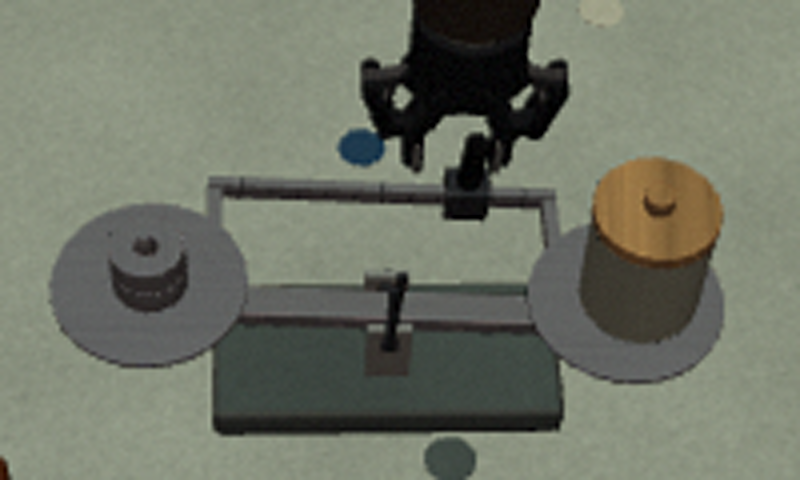

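Create beam.py:
```python
from h import *
import sys
ref=cv2.imread('pics/s13full.png');im=arm.get_image('scene')[:,:,::-1].copy();cv2.imwrite('pics/%s.png'%sys.argv[1],im)
g=lambda q:cv2.cvtColor(q,cv2.COLOR_BGR2GRAY).astype(np.float32)
def shift(x0,y0,w,h):
    a=g(ref)[y0:y0+h,x0:x0+w];W=np.eye(2,3,dtype=np.float32)
    # translation of patch by ECC within wider image
    W[0,2]=x0;W[1,2]=y0
    cc,W=cv2.findTransformECC(a,g(im),W,cv2.MOTION_TRANSLATION,(3,200,1e-5))
    return W[0,2]-x0,W[1,2]-y0,cc
for n,b,pt,dz in [('lid',(394,176,42,38),[628,168,203],1),('rings',(274,196,26,26),[572,-155,157],-1)]:
    dx,dy,cc=shift(*b)
    v=proj('scene',np.array(pt)+[0,0,10*dz])-proj('scene',pt)   # per 10 mm
    mm=10*(np.dot([dx,dy],v)/np.dot(v,v))
    print(n,'shift',round(float(dx),2),round(float(dy),2),'cc',round(cc,3),'plate mm from stop',round(float(mm),1),'beam',round(-0.08+float(mm)/160,4))
cv2.imwrite('pics/%sc.png'%sys.argv[1],cv2.resize(im[140:260,250:450],None,fx=4,fy=4,interpolation=cv2.INTER_CUBIC))
```

```text
(no output)
```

{"name": "arm_command", "arguments": {"commands": [0,-0.004,0.001,0,0,-0.005,0.001,0,0,-0.005,0.001,0,0,-0.004,0,0,0,-0.003,0,0]}}

```text
clock: 25.9
position: [509.9, 46.3, 106.7]
ee_rot: [0.1, 0.994, 0.001, -0.034]
contact_force: [0.3, 1.9, 1.4]
gripper_width: 46.9
```

```bash
python3 beam.py s17; python3 -c "
from h import *
need([520,108,106])"
```

```text
lid shift 0.03 0.0 cc 0.999 plate mm from stop 0.0 beam -0.0799
rings shift 0.0 0.01 cc 1.0 plate mm from stop 0.1 beam -0.0796
t 25.95 pos [509.69  45.97 106.61] need tool mm [ 2.22 62.85  0.46] jawdir deg 78.51887028813697 tilt [-0.07  0.01 -1.  ] F [-0.04  0.21  0.8 ] w 47.36577708057011
```

{"name": "arm_command", "arguments": {"commands": [0,-0.003,0,0,0,-0.004,0,0,0,-0.004,0,0,0,-0.003,0,0,0,0,0,0]}}

```text
clock: 26.45
position: [506.4, 30.7, 106.6]
ee_rot: [0.1, 0.994, 0.001, -0.034]
contact_force: [-0.3, -0.6, -0.1]
gripper_width: 47.3
```

```bash
python3 beam.py s18; python3 -c "
from h import *
need([520,108,106])"
```

```text
lid shift 0.52 -1.47 cc 0.999 plate mm from stop 6.2 beam -0.0414
rings shift -0.01 1.42 cc 0.997 plate mm from stop 6.2 beam -0.0414
t 26.5 pos [506.19  30.7  106.47] need tool mm [ 1.86 78.5   0.15] jawdir deg 78.51447623650732 tilt [-0.07  0.01 -1.  ] F [-0.43  0.46  0.29] w 47.02596560642973
```

The beam has left its stop. I'll back off a little and let it settle.

{"name": "arm_command", "arguments": {"commands": [0,0.003,0,0,0,0.003,0,0,0,0.001,0,0,0,0,0,0,0,0,0,0]}}

```text
clock: 27.0
position: [506.3, 37.5, 105.4]
ee_rot: [0.1, 0.994, -0.0, -0.036]
contact_force: [0.2, 0.3, -0.8]
gripper_width: 46.8
```

{"name": "arm_command", "arguments": {"commands": [0,0,0,0,0,0,0,0,0,0,0,0,0,0,0,0,0,0,0,0]}}

```text
clock: 27.5
position: [506.2, 37.5, 105.4]
ee_rot: [0.1, 0.994, -0.0, -0.036]
contact_force: [0.5, 0.2, -0.3]
gripper_width: 46.7
```

{"name": "arm_command", "arguments": {"commands": [0,0,0,0,0,0,0,0,0,0,0,0,0,0,0,0,0,0,0,0]}}

```text
clock: 28.0
position: [506.3, 37.4, 105.4]
ee_rot: [0.1, 0.994, -0.0, -0.036]
contact_force: [-0.4, 0.2, -1.2]
gripper_width: 47.0
```

```bash
python3 beam.py s19; python3 -c "
from h import *
need([520,108,106])"
```

```text
lid shift 0.27 -0.6 cc 0.999 plate mm from stop 2.6 beam -0.064
rings shift -0.05 0.61 cc 0.997 plate mm from stop 2.6 beam -0.0635
t 28.05 pos [506.24  37.43 105.41] need tool mm [ 0.65 71.89 -1.13] jawdir deg 78.51755005723695 tilt [-0.07  0.01 -1.  ] F [ 0.33 -0.07  0.32] w 46.73173074149671
```

{"name": "arm_command", "arguments": {"commands": [0,0,0,0,0,0,0,0,0,0,0,0,0,0,0,0,0,0,0,0]}}

```text
clock: 28.55
position: [506.2, 37.4, 105.4]
ee_rot: [0.1, 0.994, -0.0, -0.036]
contact_force: [0.7, -0.9, -0.3]
gripper_width: 46.6
```

```bash
python3 beam.py s20; python3 -c "
from h import *
need([520,108,106])
im=arm.get_image('wrist');cv2.imwrite('pics/w20.png',im[:,:,::-1])"
```

```text
lid shift 0.24 -0.6 cc 0.999 plate mm from stop 2.5 beam -0.0642
rings shift -0.06 0.59 cc 0.997 plate mm from stop 2.6 beam -0.064
t 28.6 pos [506.22  37.42 105.41] need tool mm [ 0.63 71.91 -1.14] jawdir deg 78.51774117542791 tilt [-0.07  0.01 -1.  ] F [ 0.61  0.18 -0.1 ] w 47.06031693172005
```

View pics/w20.png

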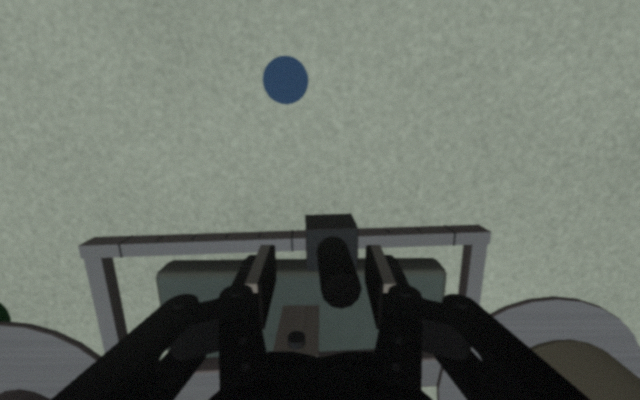

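Settled at -0.064 rad, so about 15.6 mm of poise is left. I need TCP y ≈ 15.4.

{"name": "arm_command", "arguments": {"commands": [0,-0.004,0,0,0,-0.004,0,0,0,-0.004,0,0,0,-0.004,0,0,0,0,0,0]}}

```text
clock: 29.15
position: [503.5, 21.1, 106.1]
ee_rot: [0.1, 0.994, 0.0, -0.035]
contact_force: [0.5, -0.4, -0.5]
gripper_width: 46.9
```

```bash
python3 -c "
from h import *
need([501.8,15.4,105])"
```

```text
t 29.15 pos [503.48  21.1  106.11] need tool mm [ 0.44 -5.91  1.18] jawdir deg 78.52980445960102 tilt [-0.07  0.01 -1.  ] F [ 0.48 -0.37 -0.5 ] w 46.92205285145952
```

{"name": "arm_command", "arguments": {"commands": [0,-0.003,0,0,0,-0.003,0,0,0,0,0,0,0,0,0,0,0,0,0,0]}}

```text
clock: 29.65
position: [502.3, 14.4, 106.2]
ee_rot: [0.1, 0.994, 0.0, -0.035]
contact_force: [0.4, 0.4, -0.1]
gripper_width: 46.8
```

{"name": "arm_command", "arguments": {"commands": [0,0.003,0,0,0,0.004,0,0,0,0.004,0,0,0,0.001,0,0,0,0,0,0]}}

```text
clock: 30.15
position: [504.2, 27.0, 105.5]
ee_rot: [0.1, 0.994, -0.0, -0.036]
contact_force: [0.7, -0.4, -0.2]
gripper_width: 46.9
```

{"name": "arm_command", "arguments": {"commands": [0,0,0,0,0,0,0,0,0,0,0,0,0,0,0,0,0,0,0,0]}}

```text
clock: 30.65
position: [504.1, 26.9, 105.5]
ee_rot: [0.1, 0.994, -0.0, -0.036]
contact_force: [0.2, -0.6, 0.6]
gripper_width: 46.8
```

{"name": "arm_command", "arguments": {"commands": [0,0,0,0,0,0,0,0,0,0,0,0,0,0,0,0,0,0,0,0]}}

```text
clock: 31.15
position: [504.1, 26.8, 105.5]
ee_rot: [0.1, 0.994, -0.0, -0.036]
contact_force: [0.5, 0.2, 0.1]
gripper_width: 47.0
```

{"name": "arm_command", "arguments": {"commands": [0,0,0,0,0,0,0,0,0,0,0,0,0,0,0,0,0,0,0,0]}}

```text
clock: 31.65
position: [504.0, 26.8, 105.5]
ee_rot: [0.1, 0.994, -0.0, -0.036]
contact_force: [0.8, 0.6, 0.0]
gripper_width: 47.2
```

```bash
python3 beam.py s21; python3 -c "
from h import *
need([501.8,15.4,105])
im=arm.get_image('wrist');cv2.imwrite('pics/w21.png',im[:,:,::-1])"
```

```text
lid shift 0.93 -2.89 cc 0.999 plate mm from stop 12.0 beam -0.0048
rings shift 0.05 2.75 cc 0.998 plate mm from stop 12.0 beam -0.005
t 31.7 pos [504.04  26.79 105.52] need tool mm [ -0.12 -11.61   0.6 ] jawdir deg 78.51598754478995 tilt [-0.07  0.01 -1.  ] F [-0.9  -0.09  0.96] w 47.47541183333776
```

View pics/w21.png

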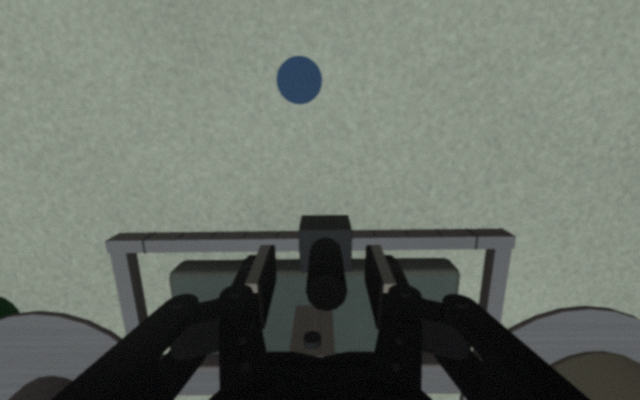

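View pics/s21c.png

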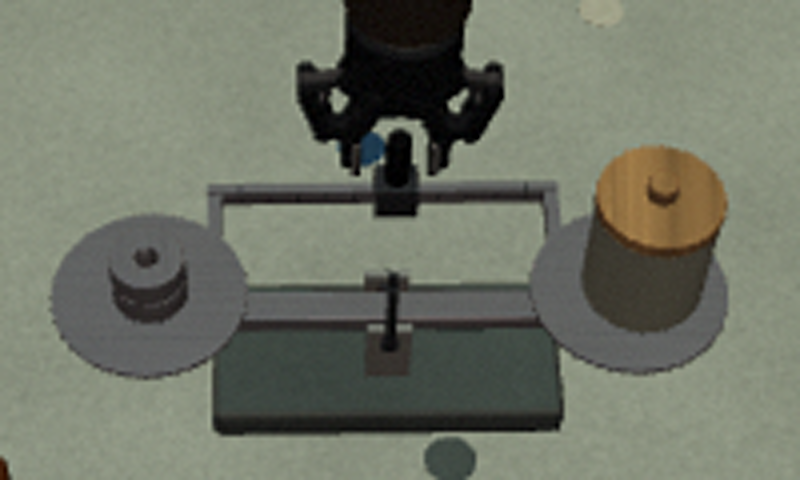

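The beam is at -0.005 rad, and the knob stands clear between the pads at (326,275). Withdrawing upward.

{"name": "arm_command", "arguments": {"commands": [0,0,-0.008,0,0,0,-0.012,0,0,0,-0.02,0,0,0,-0.02,0,0,0,-0.02,0]}}

```text
clock: 32.25
position: [508.3, 25.7, 187.1]
ee_rot: [0.1, 0.994, -0.002, -0.039]
contact_force: [0.7, 0.5, 0.3]
gripper_width: 46.8
```

{"name": "arm_command", "arguments": {"commands": [0,0,-0.02,0,0,0,-0.01,0,0,0,0,0,0,0,0,0,0,0,0,0]}}

```text
clock: 32.75
position: [511.6, 25.7, 221.6]
ee_rot: [0.1, 0.994, -0.001, -0.037]
contact_force: [-0.2, -0.6, -0.7]
gripper_width: 46.8
```

{"name": "arm_command", "arguments": {"commands": [0,0,0,0,0,0,0,0,0,0,0,0,0,0,0,0,0,0,0,0]}}

```text
clock: 33.25
position: [510.1, 25.4, 218.6]
ee_rot: [0.1, 0.994, -0.002, -0.04]
contact_force: [-0.6, 0.0, 0.0]
gripper_width: 46.6
```

{"name": "arm_command", "arguments": {"commands": [0,0,0,0,0,0,0,0,0,0,0,0,0,0,0,0,0,0,0,0]}}

```text
clock: 33.75
position: [510.1, 25.4, 218.6]
ee_rot: [0.1, 0.994, -0.002, -0.04]
contact_force: [0.0, 0.1, -0.4]
gripper_width: 47.0
```

```bash
python3 beam.py s22; sleep 0; python3 beam.py s23;python3 -c "
from h import *
need([501.8,15.4,105])"
```

```text
lid shift 0.9 -2.89 cc 0.999 plate mm from stop 12.0 beam -0.0048
rings shift 0.04 2.75 cc 0.998 plate mm from stop 12.0 beam -0.0049
lid shift 0.91 -2.88 cc 0.999 plate mm from stop 12.0 beam -0.0051
rings shift 0.03 2.75 cc 0.997 plate mm from stop 12.0 beam -0.0049
t 33.85 pos [510.14  25.42 218.65] need tool mm [ -2.74 -10.19 113.9 ] jawdir deg 78.49938202144408 tilt [-0.08  0.   -1.  ] F [-0.3   0.83 -0.15] w 47.08123511833735
```

View pics/s23c.png

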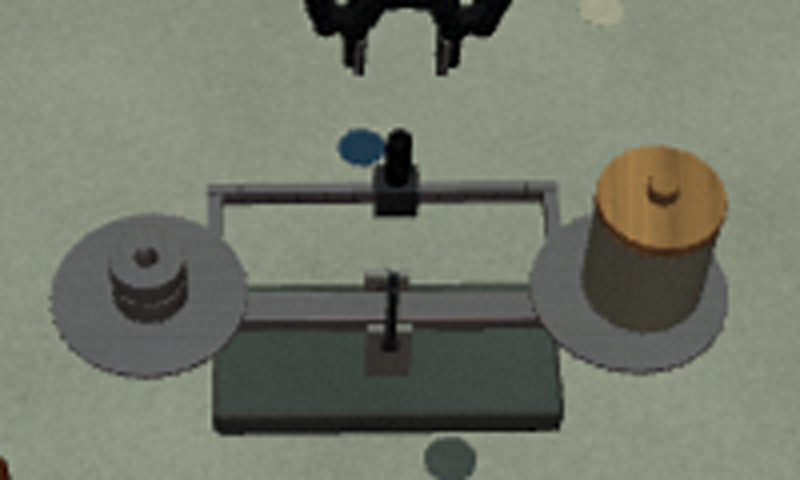

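The beam floats near level and is steady, with the pointer at its mark. The rings lie stacked and the gripper is clear, so I'm handing in.

```bash
python3 -c "
from bench import arm
print(arm.job_done())"
```

```text
the job is handed in; nothing more can be done
None
```

I threaded both steel rings over the post and lowered each one until its weight rested on the plate. I then pushed the poise by one side of its knob, without pinching, until the beam floated, and handed the job in at about 34 s.

- **Beam:** the last two readings, taken from how far the canister lid and the rings had moved in the scene picture, all gave about -0.005 rad. It was steady, the same before and after I drew the arm back, and the pointer stood at its mark.
- **Rings:** they lie stacked flat on the post and are released.
- **Canister and scale:** the canister stands on its plate. The wrist force never read more than about 3.8 N at the end of a move, so nothing was pressed hard as far as I could see, but forces within a move were not shown.
- **Cup and jar:** I didn't touch them, but I did not measure their positions again at the end.
- **Tool tilt:** the tool drifted to about 0.08 rad off vertical during the moves. It did no harm that I could see.

No check failed or disagreed with another.

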